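# Fit the filter cartridge in the bench dust extractor

### The job

Take the blue filter cartridge by its grip rib from the sloped rest and fit it in the grey dust extractor: while it is still tilted, tuck its tongue under the aluminium lip at one end of the nest, then level it until it lies flat on the nest floor. Then swing the steel latch with the red post fully over the cartridge and let go, leaving the roll of tape and the two pigment jars where they are.

Things in the scene. Friction and masses are not known exactly. Their poses are not given: they have to be found in the camera images.
- cartridge_grip (a point): Centre of the blue filter cartridge's grip rib (loose, 0.18-0.35 kg). x: tongue edge to far edge, y across, z out of its top. Rib 12 mm thick (x), 100 wide (y), 30 high (z +-15 mm). Below it the body, a box x -34..+48, y +-50, z -61..-15 mm. It starts on the rest, tilted 28 deg, tongue low, to the right. Pinch the rib across its 12 mm, tool tilted alike.
- cartridge_tongue (a point): Middle of the tongue's edge, at (-64, 0, -58.5) mm from cartridge_grip in the same axes. The tongue is flat, 5 mm thick, 96 mm wide, 30 mm out of the body, its underside flush with the body's underside, which makes the underside 112 mm long in all.
- rest: Plywood rest, fixed, about 134 mm wide, 70 mm high; origin at the centre of its underside. Its board slopes at 28 degrees, low at -x, with an upstanding stop 6 mm high that the tongue leans on. The cartridge lifts off square to the board.
- nest (a point): Floor centre of the open nest in the grey dust extractor (fixed), 20 mm over the table. x from lip to far wall, y across, z up. Cavity x +-58.5, y +-54 mm. Side walls 48 mm high over the floor from x = -16.5 on, 17 mm before. Seated, the cartridge's axes agree with these, its underside is on the floor, cartridge_grip at about (8, 0, 61) mm; play 2.5 mm each way in x, 4 in y.
- lip_edge (a point): Middle of the lower edge of the aluminium lip at the nest's -x end, to the right: (-44.5, 0, 14) mm in the nest's frame, same axes. The lip overhangs the last 14 mm of the floor (x -58.5..-44.5), 6 mm thick, 14 mm clear beneath. Tilt the cartridge 20 to 30 degrees, tongue low, to pass the tongue under it; move it towards the lip, then level it about the tongue's edge.
- far_wall_top (a point): Middle of the inner upper edge of the nest's far wall: (58.5, 0, 48) mm in the nest's frame, same axes. The wall is 26 mm thick. The cartridge's far lower edge has to pass over it while the tongue goes in.
- latch (a joint): Flat steel latch on an upright hinge on the far wall's top, at its -y end. 0 = open, arm along the nest's -y; 1.571 = shut, along -x over the cartridge; grows clockwise from above, stops at both ends; moves with under 3 N at the post, stays where left. Arm 14 mm wide, 50 to 56 mm over the nest floor (4 mm above a seated cartridge's body), reaching 42 mm from the hinge.
- latch_post (a point): Centre of the red upright post on the latch's arm: 12 mm in diameter, 30 mm high (+-15 mm about this point), 34 mm from the hinge axis. It can be pinched or pushed; it is 21 mm above latch_hinge.
- latch_hinge (a point): On the latch's upright hinge axis, at (71.5, -41, 49) mm in the nest's frame, same axes. It does not turn with the latch.
- tape: Roll of masking tape, 72 mm across, 19 mm high, loose bystander; origin at the centre of its underside.
- jar_green: Glass pigment jar with dark green contents, 48 mm across, 70 mm high, loose bystander; origin at the centre of its underside.
- jar_yellow: Glass pigment jar with yellow contents, 51 mm across, 58 mm high, loose bystander; origin at the centre of its underside.
Mind the look-alikes: they are no part of the job. What is shaped like the part that bears cartridge_grip but yellow is not meant.

How it is judged (in metres and radians):
On the way, in this order (a step that is already met when the one before it is completed fails the run):
1. the cartridge's tongue is under the lip, at least 3 mm past its edge, while the cartridge is tilted more than 11 degrees (x of cartridge_tongue in the frame of nest between -0.06 and -0.0475 m and z of cartridge_tongue in the frame of nest between -0.002 and 0.0125 m and y of cartridge_tongue in the frame of nest between -0.01 and 0.01 m and angle between cartridge_grip's own z axis and vertical above 0.2 rad), for 0.05 s.
2. the cartridge lies flat on the nest floor with its tongue under the lip, the latch still open (less than 0.7 rad) (x of cartridge_grip in the frame of nest between 0.002 and 0.014 m and y of cartridge_grip in the frame of nest between -0.006 and 0.006 m and z of cartridge_grip in the frame of nest between 0.057 and 0.065 m and x of cartridge_tongue in the frame of nest below -0.05 m and z of cartridge_tongue in the frame of nest below 0.0075 m and angle between cartridge_grip's own z axis and vertical below 0.05 rad and value of joint latch below 0.7 rad), for 0.1 s.
At the end, for the whole second after the job is handed in: The cartridge lies level (within 3 degrees) on the nest floor (within 4 mm in height, 6 mm sideways) with its tongue at least 5 mm under the lip, and the latch is swung over it to 1.4 rad or more; all this stays so after release (x of cartridge_grip in the frame of nest between 0.002 and 0.014 m and y of cartridge_grip in the frame of nest between -0.006 and 0.006 m and z of cartridge_grip in the frame of nest between 0.057 and 0.065 m and x of cartridge_tongue in the frame of nest below -0.05 m and z of cartridge_tongue in the frame of nest below 0.0075 m and angle between cartridge_grip's own z axis and vertical below 0.05 rad and value of joint latch above 1.4 rad); the robot touches nothing.
It fails at once if the roll of tape is moved more than 25 mm (distance of tape from where it was at the start of the episode above 0.025 m).
It fails at once if the green jar is moved more than 25 mm (distance of jar_green from where it was at the start of the episode above 0.025 m).
It fails at once if the yellow jar is moved more than 25 mm (distance of jar_yellow from where it was at the start of the episode above 0.025 m).
It also fails if it takes over 59 s, if anything falls off the work surface, if the arm or the gripper's body presses on something with over 40 N, if the wrist force passes 120 N, or if a joint passes its speed limit or range.

### The arm

A 7-joint arm with a two-finger parallel gripper is mounted at the origin on a cart in front of the work surface, level with it; the furniture and walls round the work are solid. World frame = base frame: x ahead of the robot, y to its left, z up, the work surface at z = 0. Lengths are in mm, angles in rad, forces in N, time in s.
With the tool pointing down it reaches from about 425 to 825 mm from the base axis. Payload 3.6 kg.
Tool frame: the origin (TCP) lies at the very end of the fingers, on their centre line; the grasp point (between the pads) lies 19 mm behind it; z points along the fingers, x is the direction in which the jaws open and shut, and the axes are right-handed (so a half turn about z gives the same grasp; the last joint's range is limited). The gripper opens to 93 mm and grips with 3 to 60 N. Pads are 15 mm wide; open, the fingers measure 128 mm over their backs; the gripper's body (75 mm by 188 mm) begins 65 mm behind the grasp point.
Start: joints at [-0.026, 0.615, -0.013, 1.423, 0.008, 1.103, -0.04], TCP at [649.971, 0.024, 218.64] pointing down, gripper open.
Joint ranges: [-3.12, 3.12], [-0.3, 2.06], [-1.34, 1.32], [0.26, 2.42], [-1.36, 4.5], [0.01, 1.98], [-2.84, 2.84]. Speed limits (rad/s): [2.79, 2.79, 3.14, 3.14, 3.14, 3.14, 3.14].

### API

Orientations are given as a unit quaternion [x, y, z, w].
In Python, from cell import state, capture, calibration, workorder gives the robot as it stands.
- The arm moves only by the tool jog_arm, never from a script. Its argument "targets" is text: rows parted by semicolons, each of 7 numbers parted by spaces: the shift along the tool's x, y, z in mm, then the turn, a rotation vector about the tool's x, y, z in rad, then the finger opening in mm, from 0 to 93. In form: dx dy dz ax ay az claw; .... A call has 1 to 10 rows; each row shifts and turns the pose as measured when the row begins, along the tool's axes as they then stand; what a row does not reach is not made up. A row lasts 1/10 s, in which the tool goes at most 50 mm and 8.59 degrees, less where a joint would pass 70% of its speed; a pose out of reach is approached as far as the arm can. A call is refused whole if a number of a shift passes 50 or a number of a turn 0.15, either way. A call with a gripper value outside its range is refused whole. The fingers move at their own pace and stop on an object; the grip force is fixed at half the most. Time passes only in rows, so rows that do not move let the fingers close. It gives the time, the measured TCP pose, the force and the opening at its end, in the units of the state.
- state(): the state, without advancing time (a new reading comes with each control period).
- capture(name): name is "scene" or "side" or "wrist"; returns (picture, depth): 400x640x3 uint8, blue, green, red; 400x640 float32, mm along the optical axis (not along the pixel's ray), 0 where there is no reading.
- calibration(name): a dict with "intrinsics" (3x3 intrinsics, pixels), "world_from_camera" (4x4, takes a point from camera to world coordinates). Camera axes: x right, y down, z forward; pixel columns grow to the right and rows downward; lengths in mm; the calibration is good to about 2 mm. The wrist camera is an equidistant fisheye: a pixel r from the principal point sees the ray r / f radians off the axis. A picture is of the moment at which its call begins: read the wrist's pose just before it. calibration takes no time and is no camera call; for the wrist camera it gives the pose at the moment of the call.
- workorder.sign_off(): hands the job in, once; it reports no verdict.
The state is a dict: "clock": time; "joint_pos": joint angles; "qvel": joint speeds; "joint_torque": joint torques, N m; "ee_pos": TCP position; "ee_rot": TCP orientation; "force": force on the tool from outside, world axes, zero at the start; "ft_torque": the same for the moment, N m; "finger_gap": opening from 0.0 (shut) to 1.0 (fully open).
Only numpy, scipy, OpenCV 4.12 (cv2) and the standard library are available. Lean on these libraries where they do the work, as an engineer would, in place of code of your own. Each camera call takes 0.05 s, during which the arm holds its last target.

## Working session

There is one attempt and no reset: what is moved stays moved. The work goes in short steps, Python scripts to look and compute and a tool call to move; the robot and the scene stay as the last step left them, time stands still between calls to the robot, and variables do not carry over. Pictures are saved under pics/ and viewed, and the job is handed in when it is done.

Besides the shell and the picture viewer there is one more tool, called after "Call:" by a JSON object that holds its "method" and its "body". jog_arm: Moves the arm, as the interface text tells. Its arguments: {"type":"object","properties":{"targets":{"type":"string"}},"required":["targets"]}

```bash
ls; mkdir -p pics; python3 - <<'E'
from cell import state, capture, calibration
import cv2,numpy as np
print(state())
for n in ["scene","side","wrist"]:
    c=calibration(n); print(n,np.array(c["intrinsics"]).round(1).tolist(),np.array(c["world_from_camera"]).round(3).tolist())
    p,d=capture(n); cv2.imwrite(f"pics/{n}0.png",p); np.save(f"{n}0_d.npy",d)
E
```

```text
pics
{'clock': 0.0, 'joint_pos': array([-0.02647471,  0.61589203, -0.01259886,  1.42487923,  0.00812215,
        1.10340959, -0.04038377]), 'qvel': array([ 8.12310727e-05, -6.31074606e-04, -1.75824683e-03,  1.02103869e-03,
        7.14355150e-05, -2.33946507e-03,  1.20336101e-03]), 'joint_torque': array([ 5.37042069e-04, -4.58937871e+01,  2.08912762e-01, -1.65743172e+01,
       -6.11085235e-02,  2.03703978e-02,  2.53581929e-04]), 'ee_pos': array([ 6.49211027e+02, -2.34367002e-02,  2.17505409e+02]), 'ee_rot': array([ 9.99999195e-01,  2.65082954e-05, -1.26835822e-03,  3.30941676e-05]), 'force': array([ 0.50027635, -0.05002568, -0.95812179]), 'ft_torque': array([-0.00055038,  0.01208181, -0.01462197]), 'finger_gap': 1.0016826471364269}
scene [[380.9, 0.0, 312.1], [0.0, 380.9, 206.5], [0.0, 0.0, 1.0]] [[-0.75, -0.471, 0.465, 92.4], [-0.662, 0.534, -0.526, 630.936], [-0.001, -0.702, -0.712, 885.767], [0.0, 0.0, 0.0, 1.0]]
side [[415.5, 0.0, 319.3], [0.0, 415.5, 197.8], [0.0, 0.0, 1.0]] [[-0.902, -0.26, 0.343, 218.285], [-0.431, 0.523, -0.735, 837.204], [0.012, -0.812, -0.584, 727.064], [0.0, 0.0, 0.0, 1.0]]
wrist [[309.7, 0.0, 319.0], [0.0, 309.7, 192.8], [0.0, 0.0, 1.0]] [[1.0, 0.001, -0.002, 650.38], [0.0, -0.961, -0.276, 76.999], [-0.002, 0.276, -0.961, 384.689], [0.0, 0.0, 0.0, 1.0]]
```

View pics/scene0.png

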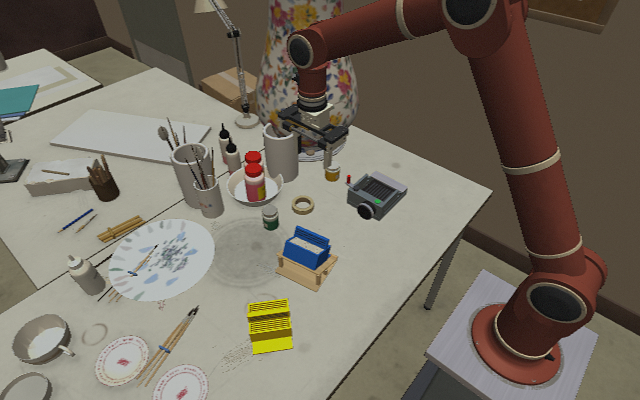

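View pics/side0.png

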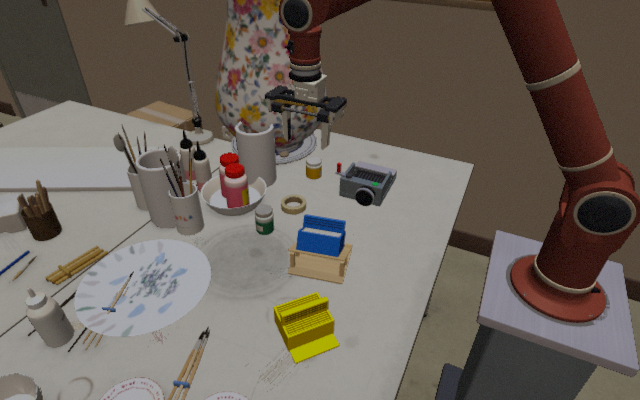

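View pics/wrist0.png

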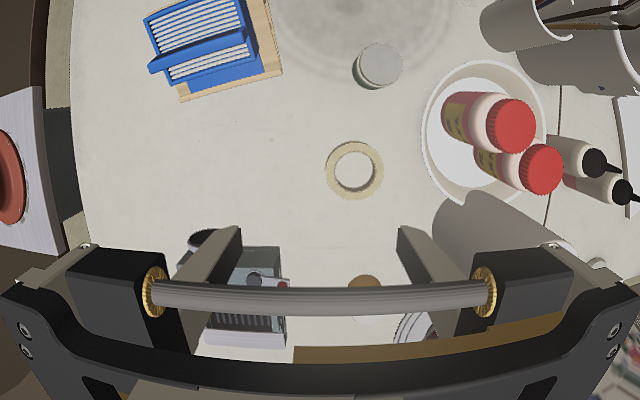

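Candidates: the blue cartridge on the rest (scene 307,246), and the yellow look-alike lying on the table (scene 270,325). I choose the blue one and check it in close crops.

```bash
cat > h.py <<'E'
import numpy as np,cv2
from cell import state,capture,calibration
from scipy.spatial.transform import Rotation as R
def pts(name,d):
    c=calibration(name);K=np.array(c["intrinsics"]);T=np.array(c["world_from_camera"])
    v,u=np.mgrid[0:400,0:640]
    P=np.stack([(u-K[0,2])/K[0,0]*d,(v-K[1,2])/K[1,1]*d,d],-1)
    W=P@T[:3,:3].T+T[:3,3]; W[d<=0]=np.nan
    return W
def proj(name,p,T=None):
    c=calibration(name);K=np.array(c["intrinsics"]);T=np.array(c["world_from_camera"]) if T is None else T
    q=(np.atleast_2d(p)-T[:3,3])@T[:3,:3]
    if name=="wrist":
        r=np.hypot(q[:,0],q[:,1]);th=np.arctan2(r,q[:,2]);s=K[0,0]*th/r
        return np.c_[q[:,0]*s+K[0,2],q[:,1]*s+K[1,2]]
    return np.c_[q[:,0]/q[:,2]*K[0,0]+K[0,2],q[:,1]/q[:,2]*K[1,1]+K[1,2]]
def crop(src,x0,y0,w,h,s,out):
    p=cv2.imread(src) if isinstance(src,str) else src
    cv2.imwrite(out,cv2.resize(p[y0:y0+h,x0:x0+w],None,fx=s,fy=s,interpolation=cv2.INTER_CUBIC))
E
python3 - <<'E'
from h import *
a=cv2.imread("pics/scene0.png");b=cv2.imread("pics/side0.png")
A=cv2.resize(a[220:295,265:345],(400,375),interpolation=2);B=cv2.resize(b[210:285,280:360],(400,375),interpolation=2)
cv2.imwrite("pics/c1.png",np.hstack([A,B]))
A=cv2.resize(a[155:230,335:415],(400,375),interpolation=2);B=cv2.resize(b[150:225,325:405],(400,375),interpolation=2)
cv2.imwrite("pics/c2.png",np.hstack([A,B]))
E
```

```text
(no output)
```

View pics/c1.png

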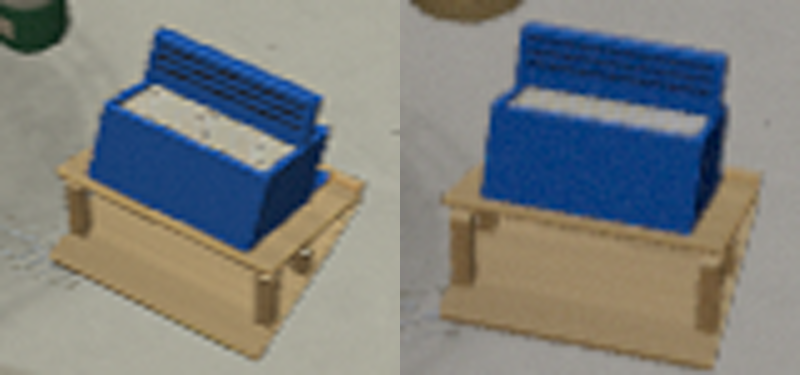

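View pics/c2.png

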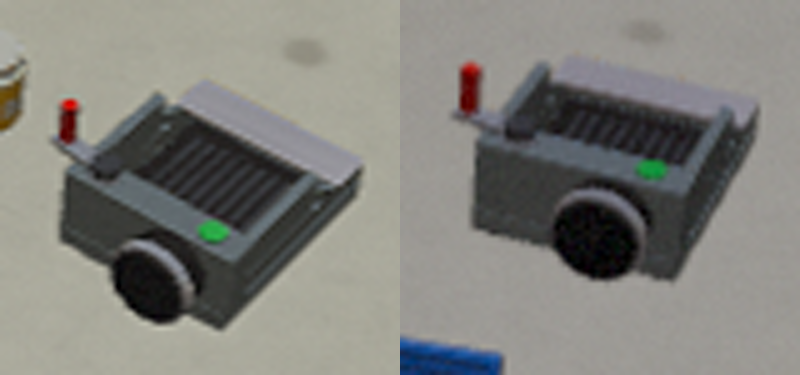

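```bash
cat >> h.py <<'E'
from scipy.optimize import least_squares
def sdbox(p,lo,hi):
    c=(np.array(lo)+hi)/2;h=(np.array(hi)-lo)/2
    q=np.abs(p-c)-h
    return np.linalg.norm(np.maximum(q,0),axis=1)+np.minimum(q.max(1),0)
CART=[((-34,-50,-61),(48,50,-15)),((-6,-50,-15),(6,50,15)),((-64,-48,-61),(-34,48,-56))]
# nest walls (outer y guess 64); lip
def sd(p,boxes): 
    D=np.stack([sdbox(p,*b) for b in boxes]);i=np.abs(D).argmin(0)
    return D[i,np.arange(len(p))]
def blue(im):
    b,g,r=[im[...,i].astype(int) for i in range(3)]
    return (b>r+50)&(b>g+30)
def cart_rot(yaw,tilt): return R.from_euler('z',yaw)*R.from_euler('y',-tilt)
def fitcart(W,x0):
    def f(v):
        p=cart_rot(v[3],v[4]).inv().apply(W-v[:3]);return sd(p,CART)
    return least_squares(f,x0,loss='soft_l1',f_scale=2,x_scale=[10,10,10,.1,.1])
E
python3 - <<'E'
from h import *
Ws=[]
for n in ["scene","side"]:
    im=cv2.imread(f"pics/{n}0.png");d=np.load(f"{n}0_d.npy");W=pts(n,d)
    m=blue(im)&(d>0);m&=(np.abs(W[...,2]-80)<90)
    m&=(W[...,0]>350)&(W[...,0]<750)&(W[...,1]<350)&(W[...,1]>0)
    P=W[m];print(n,len(P),P.mean(0),P.min(0),P.max(0)); Ws.append(P)
x0=[*np.vstack(Ws).mean(0),1.6,.49]
for P in Ws+[np.vstack(Ws)]:
    for dy in (0,):
        s=fitcart(P,x0);print(s.x.round(3),s.cost,np.abs(s.fun).mean(), np.median(np.abs(s.fun)))
E
```

```text
scene 966 [520.51528866 173.35470318  92.36853983] [469.05991022 103.0834441   -1.92315204] [635.62033985 214.93009308 115.95980549]
side 1386 [522.91343392 174.57661949  94.77607593] [470.04455082 124.60193083  56.5774945 ] [581.2133867  216.3203098  118.14861106]
[5.23922e+02 1.43148e+02 1.01831e+02 1.46000e+00 4.31000e-01] 6163.333252449183 4.539659683855547 4.00926823830231
[5.22070e+02 1.43324e+02 1.02456e+02 1.50200e+00 2.25000e-01] 10113.308228333119 5.034749708552176 4.179371295483726
[5.31069e+02 1.40479e+02 1.00469e+02 1.78100e+00 3.74000e-01] 5338.412786016386 2.165431993263804 1.864278545900362
```

```bash
cat >> h.py <<'E'
def fitc2(W,x0,tilt=np.radians(28)):
    def f(v):
        p=cart_rot(v[3],tilt).inv().apply(W-v[:3]);return sd(p,CART)
    return least_squares(f,x0,loss='soft_l1',f_scale=2,x_scale=[10,10,10,.1])
def best(W,yaws,tilt=np.radians(28),z0=105):
    b=None
    for y in yaws:
        for dx in (0,-25,25):
            for dy in (-20,10,40):
                m=np.median(W,0);s=fitc2(W,[m[0]+dx,m[1]+dy-20,z0,y],tilt)
                if b is None or s.cost<b.cost:b=s
    return b
E
python3 - <<'E'
from h import *
Ws=[]
for n in ["scene","side"]:
    im=cv2.imread(f"pics/{n}0.png");d=np.load(f"{n}0_d.npy");W=pts(n,d)
    m=cv2.erode(blue(im).astype(np.uint8),np.ones((3,3)))>0
    m&=(d>0)&(W[...,2]>25)&(W[...,2]<150)
    m&=(W[...,0]>350)&(W[...,0]<600)&(W[...,1]<350)&(W[...,1]>80)
    P=W[m]; Ws.append(P)
for P in Ws+[np.vstack(Ws)]:
        s=best(P,(1.4,1.6,1.8));print(len(P),s.x.round(3),s.cost,np.abs(s.fun).mean(), np.median(np.abs(s.fun)))
x=s.x
C=np.array([[a,b,c] for B in CART for a in (B[0][0],B[1][0]) for b in (B[0][1],B[1][1]) for c in (B[0][2],B[1][2])])
Wc=cart_rot(x[3],np.radians(28)).apply(C)+x[:3]
out=[]
for n,x0,y0 in (("scene",265,220),("side",280,210)):
    im=cv2.imread(f"pics/{n}0.png")[y0:y0+75,x0:x0+80];im=cv2.resize(im,(400,375),interpolation=2)
    uv=(proj(n,Wc)-[x0,y0])*5+2
    for k in range(3):
        for i in range(8):
            for j in range(i+1,8):
                if bin(i^j).count('1')==1: cv2.line(im,tuple(map(int,uv[8*k+i])),tuple(map(int,uv[8*k+j])),(0,255,255) if k else (0,255,0),1)
    out.append(im)
cv2.imwrite("pics/c3.png",np.hstack(out))
E
```

```text
493 [531.991 138.216  97.532   1.773] 409.9566288918845 1.146716822476485 0.9358976843891682
1056 [527.606 137.621  97.353   1.774] 1068.0838356912518 1.2944362172469515 1.1088278679685883
1549 [532.878 138.502  97.548   1.771] 1484.17824358904 1.2510678955032735 1.0722939458904364
```

View pics/c3.png

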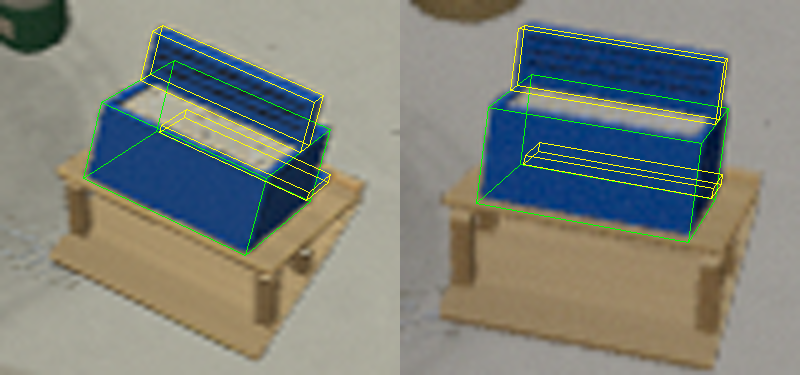

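```bash
python3 - <<'E'
from h import *
# corner picks: cartridge (side & scene)
def res(v,pk,rot):
    r=[]
    for n,q,uv in pk:
        r+=list((proj(n,rot(v).apply(q)+v[:3])[0]-uv))
    return np.array(r)
S=lambda x,y:np.array([265+(x-2)/5,220+(y-2)/5]);D=lambda x,y:np.array([280+(x-402)/5,210+(y-2)/5])
pk=[("scene",[6,-50,15],S(153,33)),("scene",[6,50,15],S(318,97)),("scene",[48,-50,-61],S(90,178)),("scene",[48,50,-61],S(250,249)),
("scene",[48,-50,-15],S(105,104)),("scene",[48,50,-15],S(266,175)),
("side",[6,-50,15],D(522,28)),("side",[6,50,15],D(727,57)),("side",[48,-50,-61],D(482,196)),("side",[48,50,-61],D(693,232)),
("side",[48,-50,-15],D(492,98)),("side",[48,50,-15],D(708,138))]
s=least_squares(lambda v:res(v,pk,lambda v:cart_rot(v[3],.4887)),[532,138,98,1.77],loss='soft_l1',x_scale=[10,10,10,.1])
print("cart",s.x.round(3),s.fun.reshape(-1,2).round(1).tolist())
for n in("scene","side"):
    q=[p for p in pk if p[0]==n];s=least_squares(lambda v:res(v,q,lambda v:cart_rot(v[3],.4887)),[532,138,98,1.77],x_scale=[10,10,10,.1]);print(n,s.x.round(3))
S=lambda x,y:np.array([335+(x-2)/5,155+(y-2)/5]);D=lambda x,y:np.array([325+(x-402)/5,150+(y-2)/5])
pk=[("scene",[71.5,-75,70],S(68,120)),("scene",[71.5,-41,53],S(107,163)),("side",[71.5,-75,70],D(470,89)),("side",[71.5,-41,53],D(520,126)),
("scene",[-44.5,54,20],S(322,184)),("side",[-44.5,54,20],D(735,124))]
for q in (pk,pk[:4]):
    s=least_squares(lambda v:res(v,q,lambda v:R.from_euler('z',v[3])),[640,-50,20,1.77],x_scale=[10,10,10,.1],loss='soft_l1')
    print("nest",s.x.round(3),s.fun.reshape(-1,2).round(1).tolist())
for n in ["scene","side"]:
    d=np.load(f"{n}0_d.npy");W=pts(n,d)
    for nm,b in (("jar",(270,215)),("tape",(302,204)),("yel",(332,172)),("top wall",(370,205)),("nest",(378,190)),("lip",(395,182)),("tabl",(350,250))) if n=="scene" else (("jar",(264,211)),("tape",(293,204)),("yel",(314,162)),("nest",(370,170)),("tabl",(380,250))):
        print(n,nm,W[b[1],b[0]].round())
E
```

```text
cart [531.522 138.032 101.229   1.786] [[0.1, -0.9], [0.0, 0.2], [-0.7, -0.3], [0.1, 0.5], [-0.2, -0.7], [1.1, -0.1], [-0.2, -0.8], [0.2, -0.2], [-0.1, 0.7], [0.2, 0.7], [0.0, 0.9], [-0.2, -0.2]]
scene [541.997 127.839  82.15    1.796]
side [534.975 129.871  94.153   1.781]
nest [ 529.288 -189.796   24.027    1.537] [[-0.3, -0.2], [-0.1, 0.2], [-0.5, -0.1], [-0.1, 0.5], [1.6, -0.4], [0.2, -0.0]]
nest [ 529.547 -190.708   24.854    1.552] [[-0.1, -0.2], [0.2, 0.1], [-0.2, -0.2], [0.2, 0.3]]
scene jar [693. 138.  72.]
scene tape [703. -10.  -0.]
scene yel [ 699. -157.   46.]
scene top wall [500. -95.  66.]
scene nest [ 543. -210.   21.]
scene lip [ 513. -262.   40.]
scene tabl [467.  40.   3.]
side jar [707. 127.  71.]
side tape [699. -11.   4.]
side yel [ 707. -166.   61.]
side nest [ 550. -250.   29.]
side tabl [408.  58.  -1.]
```

```bash
cat >> h.py <<'E'
def tool_rot(Rc): # tool x=cart x, tool z=-cart z
    m=Rc.as_matrix();return R.from_matrix(np.c_[m[:,0],-m[:,1],-m[:,2]])
def plan(p1,r1,n=None,vmax=40,wmax=.14,claw=93):
    s=state();p0=s["ee_pos"];r0=R.from_quat(s["ee_rot"]);p1=np.array(p1,float)
    rv=(r0.inv()*r1).as_rotvec();k=max(np.linalg.norm(p1-p0)/vmax,np.linalg.norm(rv)/wmax,1)
    N=int(np.ceil(k)) if n is None else n
    st=[]
    for i in range(N):
        ri=r0*R.from_rotvec(rv*i/N);t=ri.inv().apply((p1-p0)/N)
        st.append(" ".join(f"{a:.1f}" for a in t)+" "+" ".join(f"{a:.3f}" for a in rv/N)+f" {claw}")
    print("clock",s["clock"],"pos",p0.round(1),"dist",np.linalg.norm(p1-p0).round(1),"rv",rv.round(3),"N",N);print("; ".join(st))
def stat():
    s=state();print(round(s["clock"],2),s["ee_pos"].round(1),R.from_quat(s["ee_rot"]).as_matrix().round(3).tolist(),s["force"].round(1),round(s["finger_gap"]*93,1),s["joint_pos"].round(2))
E
python3 - <<'E'
from h import *
Rc=cart_rot(1.786,.4887);g=np.array([531.5,138,101])
plan(g+Rc.apply([0,0,100]),tool_rot(Rc))
E
```

```text
clock 0.15 pos [649.4   0.  217.8] dist 144.7 rv [ 0.434  0.352 -1.747] N 14
-7.7 -6.6 2.0 0.031 0.025 -0.125 93; -6.9 -7.4 2.1 0.031 0.025 -0.125 93; -6.0 -8.2 2.2 0.031 0.025 -0.125 93; -5.0 -8.8 2.3 0.031 0.025 -0.125 93; -3.9 -9.3 2.5 0.031 0.025 -0.125 93; -2.8 -9.6 2.7 0.031 0.025 -0.125 93; -1.6 -9.8 2.9 0.031 0.025 -0.125 93; -0.5 -9.8 3.2 0.031 0.025 -0.125 93; 0.6 -9.7 3.5 0.031 0.025 -0.125 93; 1.8 -9.4 3.8 0.031 0.025 -0.125 93; 2.8 -9.0 4.2 0.031 0.025 -0.125 93; 3.8 -8.5 4.5 0.031 0.025 -0.125 93; 4.7 -7.8 4.9 0.031 0.025 -0.125 93; 5.5 -7.0 5.2 0.031 0.025 -0.125 93
```

Call:
{"method": "jog_arm", "body": {"targets": "-8 -7 0 0.03 0.025 -0.125 93; -7 -7 0 0.03 0.025 -0.125 93; -6 -8 0 0.03 0.025 -0.125 93; -5 -9 0 0.03 0.025 -0.125 93; -4 -9 0 0.03 0.025 -0.125 93; -3 -10 0 0.03 0.025 -0.125 93; -2 -10 0 0.03 0.025 -0.125 93; 0 -10 0 0.03 0.025 -0.125 93; 1 -10 0 0.03 0.025 -0.125 93; 2 -9 0 0.03 0.025 -0.125 93"}}

```text
clock: 1.15
ee_pos: [562.8, 62.4, 220.1]
ee_rot: [0.777, 0.602, 0.116, -0.145]
force: [-0.6, -0.2, -0.1]
finger_gap: 1.0
```

```bash
python3 - <<'E'
from h import *
stat()
Rc=cart_rot(1.786,.4887);g=np.array([531.5,138,101])
plan(g+Rc.apply([0,0,100]),tool_rot(Rc))
E
```

```text
1.15 [562.8  62.4 220.1] [[0.249, 0.969, 0.005], [0.901, -0.233, 0.365], [0.355, -0.086, -0.931]] [-0.6 -0.2 -0.1] 93.0 [ 0.44  0.56 -0.6   1.69 -0.08  0.93  1.28]
clock 1.15 pos [562.8  62.4 220.1] dist 47.8 rv [ 0.109  0.103 -0.446] N 4
2.6 -6.2 9.9 0.027 0.026 -0.112 93; 3.1 -5.6 10.1 0.027 0.026 -0.112 93; 3.4 -5.0 10.3 0.027 0.026 -0.112 93; 3.6 -4.3 10.5 0.027 0.026 -0.112 93
```

Tracking is good. Continue to the pre-grasp.

Call:
{"method": "jog_arm", "body": {"targets": "2.6 -6.2 10 0.027 0.026 -0.112 93; 3 -5.6 10 0.027 0.026 -0.112 93; 3.4 -5 10 0.027 0.026 -0.112 93; 3.6 -4.3 10.5 0.027 0.026 -0.112 93; 0 0 0 0 0 0 93"}}

```text
clock: 1.65
ee_pos: [539.7, 89.5, 187.1]
ee_rot: [0.602, 0.761, 0.153, -0.19]
force: [-0.2, -0.9, 0.0]
finger_gap: 0.998
```

```bash
python3 - <<'E'
from h import *
stat()
c=calibration("wrist");T=np.array(c["world_from_camera"])
p,d=capture("wrist");cv2.imwrite("pics/w1.png",p);np.save("w1_d.npy",d);np.save("w1_T.npy",T)
E
```

```text
1.65 [539.7  89.5 187.1] [[-0.204, 0.973, -0.104], [0.857, 0.229, 0.461], [0.473, 0.005, -0.881]] [-0.2 -0.9  0. ] 92.8 [ 0.53  0.69 -0.78  1.71 -0.03  0.94  1.69]
```

View pics/w1.png

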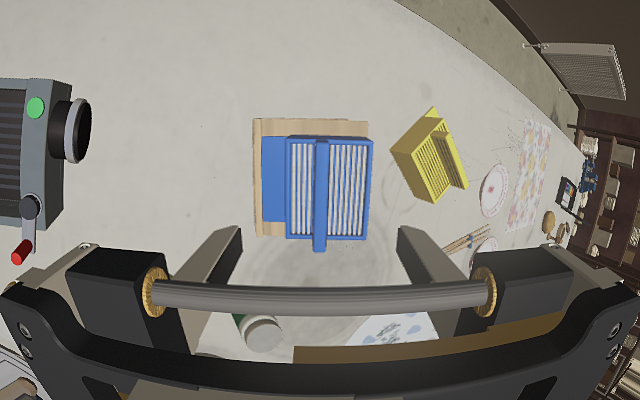

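```bash
python3 - <<'E'
from h import *
crop("pics/w1.png",240,105,150,155,5,"pics/w1c.png")
im=cv2.imread("pics/w1c.png");im=im[:600];cv2.imwrite("pics/w1c.png",im)
im=cv2.imread("pics/w1.png");crop(im,240,215,150,45,5,"pics/w1d.png")
E
```

```text
(no output)
```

View pics/w1c.png

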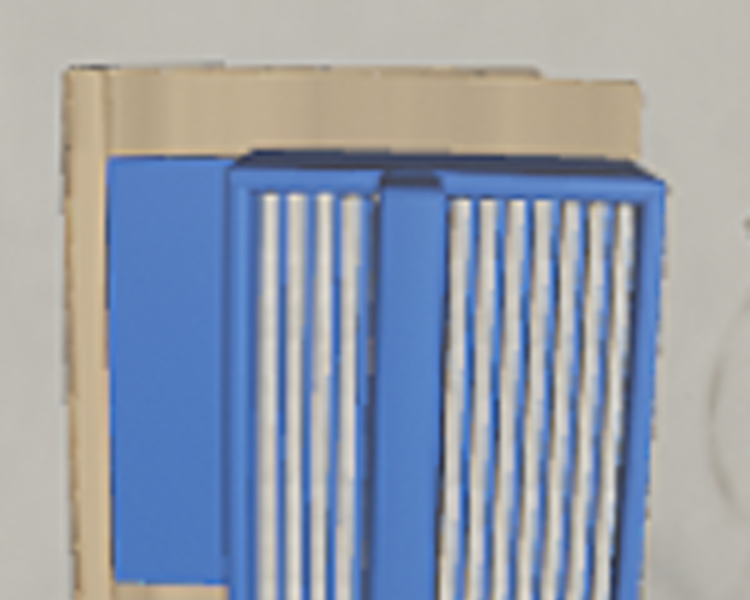

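View pics/w1d.png

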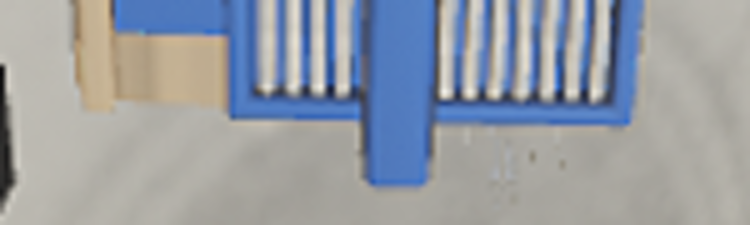

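```bash
cat > fitw.py <<'E'
from h import *
T=np.load("w1_T.npy")
a=lambda x,y:np.array([240+(x-2)/5,105+(y-2)/5]);b=lambda x,y:np.array([240+(x-2)/5,215+(y-2)/5])
pk=[([-64,48,-56],a(107,158)),([-64,-48,-56],a(113,582)),([-34,50,-15],a(230,170)),([48,50,-15],a(665,182)),([-34,-50,-15],b(230,118)),([48,-50,-15],b(630,124)),
([-6,50,15],a(382,187)),([6,50,15],a(443,187)),([-6,-50,15],b(370,186)),([6,-50,15],b(430,186))]
Q=np.array([p[0] for p in pk],float);U=np.array([p[1] for p in pk])
S=lambda x,y:np.array([265+(x-2)/5,220+(y-2)/5]);D=lambda x,y:np.array([280+(x-402)/5,210+(y-2)/5])
pk2=[("scene",[6,-50,15],S(153,33)),("scene",[6,50,15],S(318,97)),("scene",[48,-50,-61],S(90,178)),("scene",[48,50,-61],S(250,249)),
("scene",[48,-50,-15],S(105,104)),("scene",[48,50,-15],S(266,175)),
("side",[6,-50,15],D(522,28)),("side",[6,50,15],D(727,57)),("side",[48,-50,-61],D(482,196)),("side",[48,50,-61],D(693,232)),
("side",[48,-50,-15],D(492,98)),("side",[48,50,-15],D(708,138))]
def f(v,tilt=.4887,both=False):
    Rc=cart_rot(v[3],v[4] if len(v)>4 else tilt)
    r=(proj("wrist",Rc.apply(Q)+v[:3],T)-U).ravel()
    if both: r=np.r_[r,np.concatenate([(proj(n,Rc.apply(q)+v[:3])[0]-u) for n,q,u in pk2])]
    return r
for x0,bo in (([531,138,101,1.786],0),([531,138,101,1.786,.48],0),([531,138,101,1.786],1),([531,138,101,1.786,.48],1)):
    s=least_squares(f,x0,kwargs=dict(both=bo),x_scale=[10,10,10,.1,.1][:len(x0)]);print(s.x.round(3),np.abs(s.fun).mean())
E
python3 fitw.py
```

```text
[532.478 140.38   95.812   1.776] 0.39604590270271983
[5.32500e+02 1.40635e+02 9.55490e+01 1.77600e+00 4.79000e-01] 0.35244050835196106
[531.81  138.1    99.684   1.78 ] 0.6134555692198937
[5.31830e+02 1.38097e+02 9.96010e+01 1.78000e+00 4.93000e-01] 0.605255138067437
```

```bash
python3 - <<'E'
from h import *
Rc=cart_rot(1.778,.4887);g=np.array([532.2,139,97.5])
plan(g+Rc.apply([0,0,30]),tool_rot(Rc),n=4)
E
```

```text
clock 1.7 pos [540.2  89.4 187.8] dist 73.3 rv [-0.006 -0.003  0.022] N 4
0.4 0.7 18.3 -0.001 -0.001 0.005 93; 0.4 0.7 18.3 -0.001 -0.001 0.005 93; 0.4 0.6 18.3 -0.001 -0.001 0.005 93; 0.5 0.6 18.3 -0.001 -0.001 0.005 93
```

Call:
{"method": "jog_arm", "body": {"targets": "0.4 0.7 18 -0.001 -0.001 0.006 93; 0.4 0.7 18 -0.001 -0.001 0.006 93; 0.4 0.6 18 -0.001 -0.001 0.006 93; 0.5 0.6 18 -0.001 -0.001 0.005 93; 0 0 0 0 0 0 93"}}

```text
clock: 2.2
ee_pos: [539.0, 123.7, 126.0]
ee_rot: [0.618, 0.749, 0.152, -0.183]
force: [-0.7, 0.7, -0.3]
finger_gap: 0.998
```

```bash
python3 - <<'E'
from h import *
Rc=cart_rot(1.778,.4887);g=np.array([532.2,139,97.5])
plan(g+Rc.apply([0,0,-9]),tool_rot(Rc),n=4)
p,d=capture("wrist");cv2.imwrite("pics/w2.png",p)
E
```

```text
clock 2.2 pos [539.  123.7 126. ] dist 42.0 rv [ 0.009  0.008 -0.015] N 4
0.3 -1.0 10.4 0.002 0.002 -0.004 93; 0.3 -0.9 10.4 0.002 0.002 -0.004 93; 0.3 -0.9 10.4 0.002 0.002 -0.004 93; 0.3 -0.9 10.4 0.002 0.002 -0.004 93
```

View pics/w2.png

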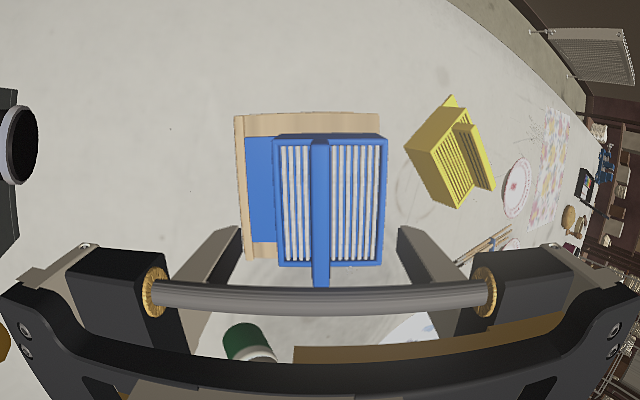

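Call:
{"method": "jog_arm", "body": {"targets": "0.3 -1 10.5 0.002 0.002 -0.004 93; 0.3 -1 10.5 0.002 0.002 -0.004 93; 0.3 -1 10.5 0.002 0.002 -0.004 93; 0.3 -1 10.5 0.002 0.002 -0.004 93; 0 0 0 0 0 0 93"}}

```text
clock: 2.75
ee_pos: [534.4, 142.5, 89.7]
ee_rot: [0.612, 0.753, 0.155, -0.184]
force: [0.0, 0.8, 0.3]
finger_gap: 1.003
```

```bash
python3 - <<'E'
from h import *
Rc=cart_rot(1.778,.4887);g=np.array([532.2,139,97.5])
plan(g+Rc.apply([0,0,-9]),tool_rot(Rc),n=1);stat()
p,d=capture("wrist");cv2.imwrite("pics/w3.png",p)
a,_=capture("scene");b,_=capture("side")
A=cv2.resize(a[200:275,265:345],(400,375),interpolation=2);B=cv2.resize(b[195:270,280:360],(400,375),interpolation=2)
cv2.imwrite("pics/c4.png",np.hstack([A,B]))
E
```

```text
clock 2.75 pos [534.4 142.5  89.7] dist 3.1 rv [0.009 0.003 0.001] N 1
1.0 -2.9 0.7 0.009 0.003 0.001 93
2.75 [534.4 142.5  89.7] [[-0.183, 0.979, -0.088], [0.865, 0.202, 0.459], [0.467, 0.008, -0.884]] [0.  0.8 0.3] 93.3 [ 0.4   0.8  -0.71  1.83  0.01  0.67  1.63]
```

View pics/c4.png

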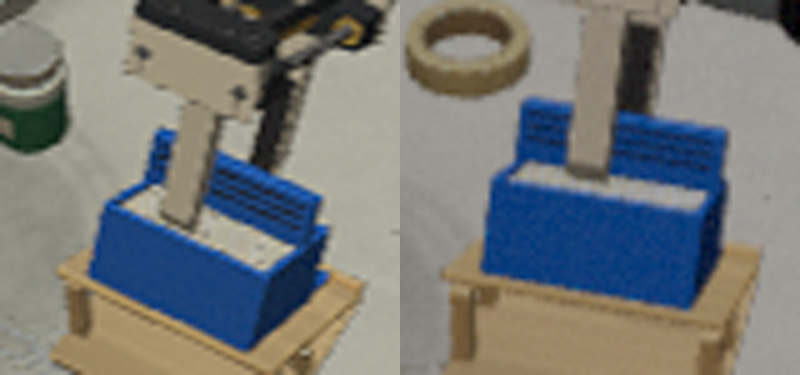

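Call:
{"method": "jog_arm", "body": {"targets": "1 -3 0.7 0.009 0.003 0 93; 0 0 0 0 0 0 5; 0 0 0 0 0 0 5; 0 0 0 0 0 0 5; 0 0 0 0 0 0 5; 0 0 0 0 0 0 5; 0 0 0 0 0 0 5; 0 0 0 0 0 0 5; 0 0 0 0 0 0 5; 0 0 0 0 0 0 5"}}

```text
clock: 3.9
ee_pos: [533.8, 141.9, 92.0]
ee_rot: [0.612, 0.753, 0.154, -0.186]
force: [-0.1, 0.2, -0.2]
finger_gap: 0.279
```

```bash
python3 - <<'E'
from h import *
stat()
p,d=capture("wrist");cv2.imwrite("pics/w3.png",p)
E
```

```text
3.9 [533.8 141.9  92. ] [[-0.182, 0.979, -0.091], [0.865, 0.204, 0.459], [0.468, 0.005, -0.884]] [-0.1  0.2 -0.2] 25.9 [ 0.4   0.8  -0.71  1.83  0.    0.68  1.63]
```

View pics/w3.png

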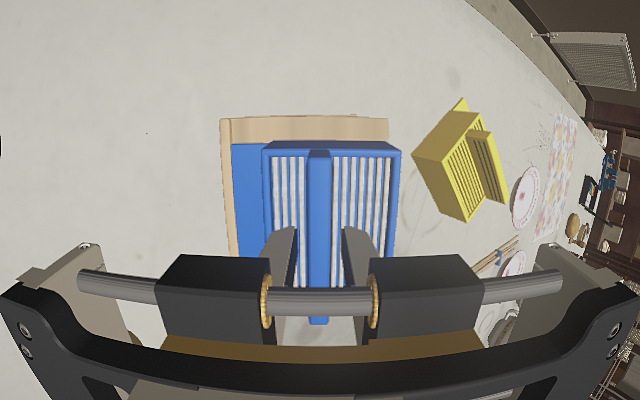

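Call:
{"method": "jog_arm", "body": {"targets": "0 0 0 0 0 0 5; 0 0 0 0 0 0 5; 0 0 0 0 0 0 5; 0 0 0 0 0 0 5; 0 0 0 0 0 0 5"}}

```text
clock: 4.45
ee_pos: [533.8, 141.9, 92.0]
ee_rot: [0.612, 0.753, 0.154, -0.186]
force: [0.1, 0.3, 0.2]
finger_gap: 0.129
```

```bash
python3 - <<'E'
from h import *
stat()
E
```

```text
4.45 [533.8 141.9  92. ] [[-0.181, 0.979, -0.091], [0.865, 0.203, 0.46], [0.468, 0.004, -0.883]] [0.1 0.3 0.2] 12.0 [ 0.4   0.8  -0.71  1.83  0.    0.68  1.63]
```

Gripped at 12 mm. Lift square to the board (along tool −z).

Call:
{"method": "jog_arm", "body": {"targets": "0 0 0 0 0 0 5; 0 0 -8 0 0 0 5; 0 0 -12 0 0 0 5; 0 0 -15 0 0 0 5; 0 0 -20 0 0 0 5; 0 0 -25 0 0 0 5; 0 0 -25 0 0 0 5; 0 0 0 0 0 0 5"}}

```text
clock: 5.25
ee_pos: [542.3, 86.2, 187.5]
ee_rot: [0.613, 0.754, 0.15, -0.185]
force: [0.8, -0.4, -3.6]
finger_gap: 0.127
```

```bash
python3 - <<'E'
from h import *
stat()
T=np.array(calibration("wrist")["world_from_camera"]);np.save("w4_T.npy",T)
p,d=capture("wrist");cv2.imwrite("pics/w4.png",p);np.save("w4_d.npy",d)
a,ad=capture("scene");b,bd=capture("side");cv2.imwrite("pics/s4.png",a);cv2.imwrite("pics/d4.png",b);np.save("s4_d.npy",ad);np.save("d4_d.npy",bd)
A=cv2.resize(a[150:270,265:385],(400,400),interpolation=2);B=cv2.resize(b[150:270,270:390],(400,400),interpolation=2)
cv2.imwrite("pics/c5.png",np.hstack([A,B]))
E
```

```text
5.25 [542.3  86.2 187.5] [[-0.181, 0.979, -0.095], [0.868, 0.204, 0.452], [0.462, -0.0, -0.887]] [ 0.8 -0.4 -3.6] 11.8 [ 0.52  0.68 -0.77  1.71 -0.03  0.94  1.67]
```

View pics/w4.png

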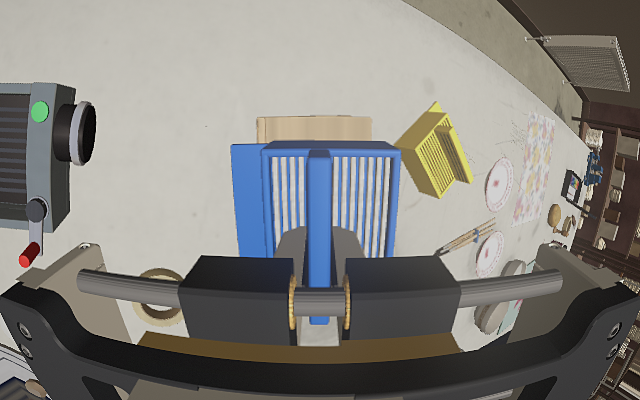

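View pics/c5.png

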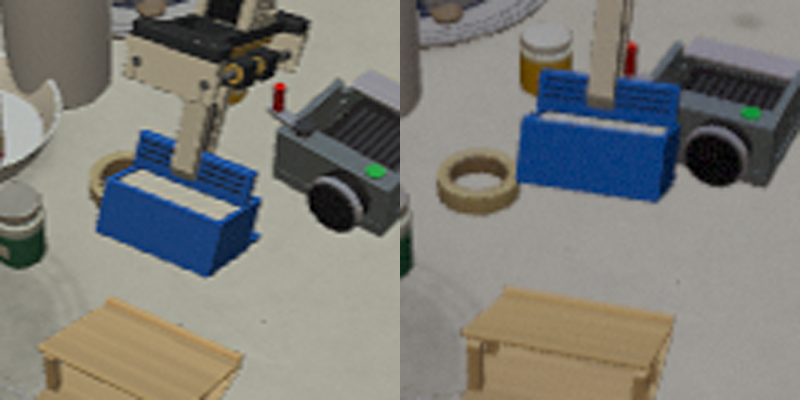

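```bash
python3 - <<'E'
from h import *
crop("pics/w4.png",222,130,190,60,4,"pics/w4c.png")
crop("pics/w4.png",222,230,190,105,4,"pics/w4d.png")
E
```

```text
(no output)
```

View pics/w4c.png

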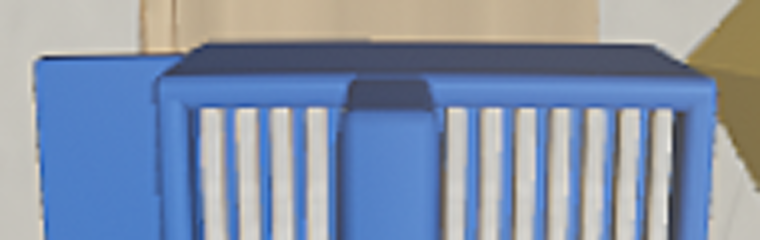

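View pics/w4d.png

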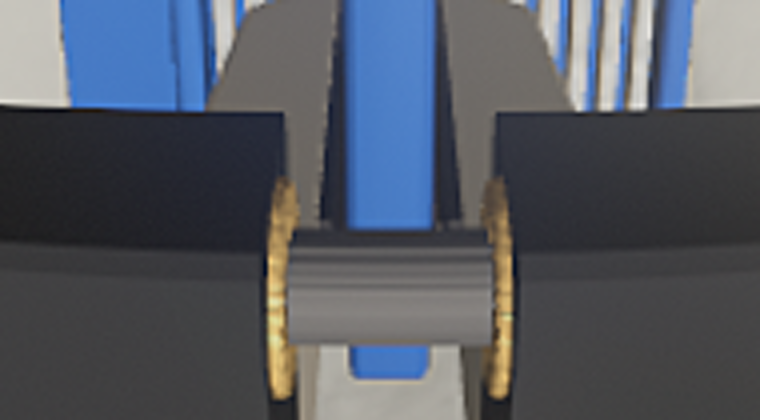

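```bash
cat > fit4.py <<'E'
from h import *
T=np.load("w4_T.npy")
a=lambda x,y:np.array([222+(x-1.5)/4,130+(y-1.5)/4]);b=lambda x,y:np.array([222+(x-1.5)/4,230+(y-1.5)/4])
pk=[([-64,48,-56],a(36,58)),([-34,50,-15],a(158,78)),([48,50,-15],a(714,78)),([48,50,-61],a(655,45)),([-6,50,15],a(345,112)),([6,50,15],a(437,112)),([-6,-50,15],b(350,380)),([6,-50,15],b(428,380))]
Q=np.array([p[0] for p in pk],float);U=np.array([p[1] for p in pk])
s=state();p0=s["ee_pos"];Rt=R.from_quat(s["ee_rot"]);F=R.from_matrix(np.diag([1.,-1,-1]))
# v: grip in tool frame, rotvec small (cart in tool = F*rot)
def f(v,pit=None):
    rv=np.array(v[3:6])
    P=Rt.apply((R.from_rotvec(rv)*F).apply(Q)+v[:3])+p0
    return (proj("wrist",P,T)-U).ravel()
s=least_squares(f,[0,0,-7,0,0,0],x_scale=[5,5,5,.1,.1,.1]);print(s.x.round(3),s.fun.reshape(-1,2).round(1).tolist())
s=least_squares(lambda v:f([*v,0,0,0]),[0,0,-7]);print(s.x.round(3),s.fun.reshape(-1,2).round(1).tolist())
s=least_squares(lambda v:f([0,*v[:2],v[2],0,0]),[0,-7,0]);print(s.x.round(3),s.fun.reshape(-1,2).round(1).tolist())
E
python3 fit4.py
```

```text
[-3.190e-01  1.564e+00 -9.659e+00 -6.000e-03 -4.000e-03  2.000e-03] [[0.1, 0.5], [-0.6, -0.0], [1.0, 0.8], [-0.4, -0.1], [-1.1, -0.2], [1.0, -0.2], [-0.2, -0.4], [0.2, -0.4]]
[-0.294  1.595 -9.687] [[0.2, 0.3], [-0.7, 0.1], [1.2, 0.6], [-0.0, -0.6], [-1.4, 0.2], [0.7, 0.2], [-0.0, -0.5], [0.4, -0.5]]
[ 1.565e+00 -9.661e+00 -6.000e-03] [[0.7, 0.6], [-0.1, 0.1], [1.5, 0.7], [0.3, -0.2], [-0.8, -0.2], [1.3, -0.2], [0.4, -0.4], [0.9, -0.4]]
```

```bash
python3 - <<'E'
from h import *
plan([530,-50,230],tool_rot(cart_rot(1.55,0.0)),claw=5)
E
```

```text
clock 5.4 pos [538.5  88.3 184.2] dist 146.0 rv [-0.064 -0.48   0.225] N 4
-24.3 -9.4 -25.6 -0.016 -0.120 0.056 5; -27.6 -7.6 -22.6 -0.016 -0.120 0.056 5; -30.5 -5.6 -19.2 -0.016 -0.120 0.056 5; -32.9 -3.5 -15.5 -0.016 -0.120 0.056 5
```

Call:
{"method": "jog_arm", "body": {"targets": "-12 -5 -13 -0.008 -0.06 0.028 5; -12 -5 -13 -0.008 -0.06 0.028 5; -13 -4 -12 -0.008 -0.06 0.028 5; -14 -4 -11 -0.008 -0.06 0.028 5; -15 -3 -10 -0.008 -0.06 0.028 5; -16 -3 -9 -0.008 -0.06 0.028 5; -16 -2 -8 -0.008 -0.06 0.028 5; -16 -2 -8 -0.008 -0.06 0.028 5; 0 0 0 0 0 0 5; 0 0 0 0 0 0 5"}}

```text
clock: 6.4
ee_pos: [512.0, -40.9, 222.8]
ee_rot: [0.71, 0.704, -0.014, -0.011]
force: [0.4, 0.5, -3.2]
finger_gap: 0.128
```

```bash
python3 - <<'E'
from h import *
plan([530,-50,230],tool_rot(cart_rot(1.55,0.0)),claw=5)
for i in range(3):
    s=state();T=np.array(calibration("wrist")["world_from_camera"]);Rt=R.from_quat(s["ee_rot"])
    print(s["clock"],s["ee_pos"].round(2),s["ee_rot"].round(4),T[:3,3].round(2),Rt.inv().apply(T[:3,3]-s["ee_pos"]).round(2),s["joint_pos"].round(4))
    if i==0: np.save("w5_T.npy",T)
    p,d=capture("wrist")
    if i==0: cv2.imwrite("pics/w5.png",p);np.save("w5_d.npy",d)
E
```

```text
clock 6.4 pos [512.  -40.9 222.8] dist 21.4 rv [-0.035  0.006  0.012] N 1
-8.9 17.8 -7.8 -0.035 0.006 0.012 5
6.4 [512.   -40.94 222.78] [ 0.71    0.704  -0.0142 -0.0106] [442.02 -39.03 392.44] [   0.42  -75.89 -167.1 ] [ 0.3704  0.4543 -0.495   1.7693  0.2501  1.0168  1.3398]
6.45 [511.99 -40.87 222.74] [ 0.7099  0.704  -0.0142 -0.0107] [442.03 -39.01 392.39] [   0.41  -75.9  -167.08] [ 0.3706  0.4545 -0.4956  1.7692  0.2502  1.017   1.3398]
6.5 [512.26 -41.35 222.83] [ 0.7102  0.7038 -0.0142 -0.0104] [442.25 -39.34 392.49] [   0.44  -75.89 -167.12] [ 0.3711  0.4546 -0.4953  1.7687  0.2506  1.0171  1.3396]
```

View pics/w5.png

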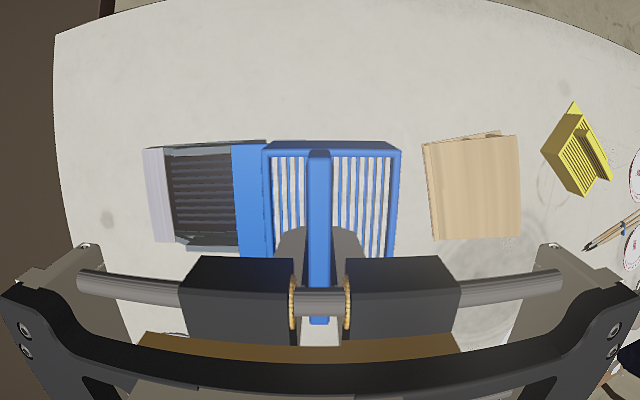

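Call:
{"method": "jog_arm", "body": {"targets": "20 6 -8 -0.01 0 0 5; 20 6 -8 -0.01 0 0 5; 15 6 -4 -0.01 0 0 5; 10 0 0 0 0 0 5; 0 0 0 0 0 0 5; 0 0 0 0 0 0 5"}}

```text
clock: 7.15
ee_pos: [531.1, 24.4, 238.9]
ee_rot: [0.711, 0.703, -0.005, -0.003]
force: [-0.4, -0.3, -4.1]
finger_gap: 0.13
```

```bash
sed -i 's/T=np.load("w4_T.npy")/T=np.array(calibration("wrist")["world_from_camera"])/' fit4.py; python3 fit4.py; python3 - <<'E'
from h import *
stat()
T=np.array(calibration("wrist")["world_from_camera"]);np.save("w6_T.npy",T)
p,d=capture("wrist");cv2.imwrite("pics/w6.png",p);np.save("w6_d.npy",d)
crop(p,50,100,200,150,4,"pics/w6c.png")
E
```

```text
[ 4.210e-01 -1.612e+00 -5.674e+00  3.000e-03 -0.000e+00  1.000e-03] [[0.1, 0.5], [-0.6, -0.0], [1.0, 0.8], [-0.4, -0.1], [-1.1, -0.2], [1.0, -0.2], [-0.2, -0.4], [0.2, -0.4]]
[ 0.456 -1.626 -5.665] [[0.1, 0.8], [-0.6, 0.1], [0.9, 0.7], [-0.4, 0.0], [-1.2, -0.4], [0.9, -0.4], [-0.0, -0.3], [0.4, -0.3]]
[-1.611e+00 -5.675e+00  3.000e-03] [[-0.5, 0.6], [-1.4, 0.1], [0.2, 0.6], [-1.0, -0.2], [-2.2, -0.2], [-0.1, -0.2], [-0.8, -0.4], [-0.3, -0.4]]
7.15 [531.1  24.4 238.9] [[0.012, 1.0, -0.011], [1.0, -0.012, -0.003], [-0.003, -0.011, -1.0]] [-0.4 -0.3 -4.1] 12.1 [ 0.25  0.45 -0.51  1.72  0.25  1.05  1.22]
```

View pics/w6c.png

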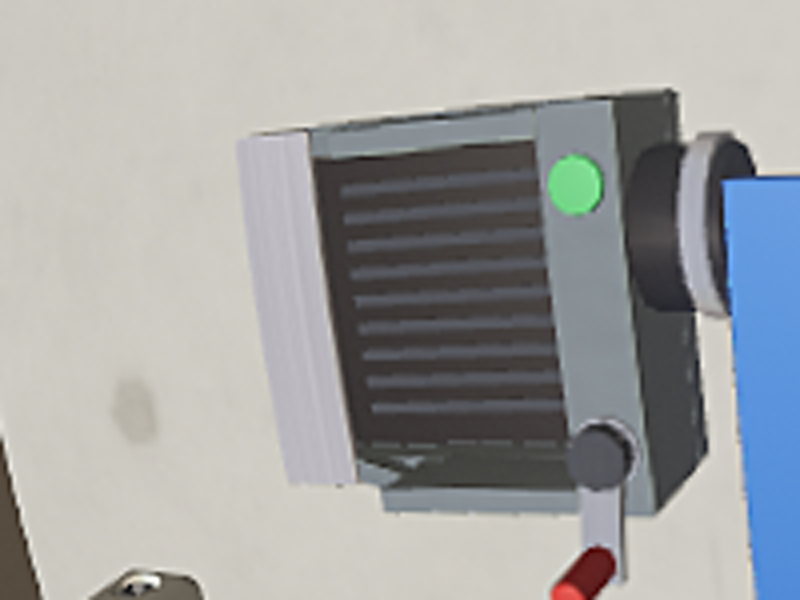

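```bash
cat > fitn.py <<'E'
from h import *
T=np.load("w6_T.npy")
a=lambda x,y:np.array([50+(x-1.5)/4,100+(y-1.5)/4])
lines=[(-44.5,20,[(310,140),(333,310),(355,470)]),(84.5,48,[(613,110),(634,310),(655,505)]),(58.5,48,[(538,110),(549,250),(560,370)])]
ptsn=[([58.5,54,48],a(537,142)),([71.5,-75,56],a(605,557)),([71.5,-75,85],a(566,592)),([71.5,-41,54],a(602,457))]
S=lambda x,y:np.array([335+(x-2)/5,155+(y-2)/5]);D=lambda x,y:np.array([325+(x-402)/5,150+(y-2)/5])
pk=[("scene",[71.5,-75,70],S(68,120)),("scene",[71.5,-41,54],S(107,163)),("side",[71.5,-75,70],D(470,89)),("side",[71.5,-41,54],D(520,126))]
def f(v,ext=False,pr=False):
    rz=R.from_euler('z',v[2]);t=np.array([v[0],v[1],v[3] if len(v)>3 else 20])
    W=lambda q:rz.apply(np.atleast_2d(np.array(q,float)))+t
    r=[]
    for x,z,pp in lines:
        P=proj("wrist",W([[x,y,z] for y in np.linspace(-70,70,57)]),T)
        for p in pp:
            u=a(*p);i=np.linalg.norm(P-u,axis=1).argmin();i=min(max(i,1),55);d=P[i+1]-P[i-1];d/=np.linalg.norm(d)
            r.append((d[0]*(P[i]-u)[1]-d[1]*(P[i]-u)[0]))
    for q,u in ptsn: r+=list(proj("wrist",W(q),T)[0]-u)
    if ext:
        for n,q,u in pk: r+=list(.6*(proj(n,W(q))[0]-u))
    return np.array(r)
for ext in(0,1):
  for x0 in([529,-190,1.54],[529,-190,1.54,20]):
    s=least_squares(f,x0,kwargs=dict(ext=ext),x_scale=[10,10,.1,10][:len(x0)],loss='soft_l1');print(s.x.round(3),s.fun.round(1).tolist())
E
python3 fitn.py
```

```text
[ 530.555 -190.923    1.566] [0.3, -1.0, -0.3, 1.3, -0.6, -0.6, -0.3, -0.5, -0.3, 0.4, -1.6, 1.6, 0.6, 2.9, 1.9, -0.6, -1.0]
[ 532.482 -194.041    1.564   13.715] [1.1, -0.3, 0.4, 0.8, -1.1, -1.2, -0.3, -0.6, -0.4, 0.4, -0.3, 1.2, 0.1, 2.6, 1.1, -1.0, -1.1]
[ 530.522 -191.018    1.563] [0.3, -1.1, -0.4, 1.3, -0.6, -0.8, -0.2, -0.6, -0.4, 0.4, -1.5, 1.4, 0.7, 2.7, 2.0, -0.8, -0.9, -0.2, 0.6, 0.0, 0.6, -0.3, 0.8, 0.0, 0.8]
[ 531.509 -192.6      1.562   16.862] [0.7, -0.7, -0.1, 1.1, -0.9, -1.1, -0.3, -0.6, -0.5, 0.4, -0.8, 1.2, 0.5, 2.5, 1.7, -1.0, -0.9, -0.2, 0.8, -0.0, 0.8, -0.3, 1.1, -0.1, 1.2]
```

```bash
cat >> h.py <<'E'
N0=np.array([530.8,-191.5,20.]);NY=1.563
GT=np.array([0.3,-1.6,-5.7])
def tongue_pose(xt,zt,tilt,yt=0,pivot=(-64,0,-58.5)):
    "TCP pos/rot to have tongue point at (xt,yt,zt) in nest with tilt deg"
    Rc=cart_rot(NY,np.radians(tilt));tw=N0+R.from_euler('z',NY).apply([xt,yt,zt])
    g=tw-Rc.apply(pivot);Rt=tool_rot(Rc);return g-Rt.apply(GT),Rt
def where():
    s=state();Rt=R.from_quat(s["ee_rot"]);g=s["ee_pos"]+Rt.apply(GT);Rc=Rt*R.from_matrix(np.diag([1.,-1,-1]))
    Ni=R.from_euler('z',-NY);t=g+Rc.apply([-64,0,-58.5]);f=g+Rc.apply([48,0,-61])
    print("t",round(s["clock"],2),"grip",Ni.apply(g-N0).round(1),"tongue",Ni.apply(t-N0).round(1),"farlow",Ni.apply(f-N0).round(1),"cartx",Ni.apply(Rc.apply([1,0,0])).round(3),"tilt",np.degrees(np.arccos(Rc.as_matrix()[2,2])).round(1),"F",s["force"].round(1),"gap",round(s["finger_gap"]*93,1))
E
python3 - <<'E'
from h import *
where()
plan(*tongue_pose(-40,75,29),claw=5,n=10)
E
```

```text
t 7.2 grip [216.3   3.  224.6] tongue [152.1   4.  166.3] farlow [264.1   3.5 163.4] cartx [ 1.    -0.004 -0.003] tilt 0.7 F [ 0.3  0.3 -3. ] gap 11.8
clock 7.2 pos [531.   24.5 238.9] dist 235.5 rv [-0.01   0.509 -0.007] N 10
-22.6 0.5 6.7 -0.001 0.051 -0.001 5; -22.9 0.5 5.6 -0.001 0.051 -0.001 5; -23.1 0.4 4.4 -0.001 0.051 -0.001 5; -23.3 0.4 3.2 -0.001 0.051 -0.001 5; -23.5 0.4 2.0 -0.001 0.051 -0.001 5; -23.5 0.4 0.8 -0.001 0.051 -0.001 5; -23.5 0.4 -0.4 -0.001 0.051 -0.001 5; -23.5 0.3 -1.5 -0.001 0.051 -0.001 5; -23.4 0.3 -2.7 -0.001 0.051 -0.001 5; -23.2 0.3 -3.9 -0.001 0.051 -0.001 5
```

Call:
{"method": "jog_arm", "body": {"targets": "-22 0.5 6 0 0.051 0 5; -23 0.5 5.6 0 0.051 0 5; -23 0.4 4.4 0 0.051 0 5; -23 0.4 3 0 0.051 0 5; -23 0.4 2 0 0.051 0 5; -23 0.4 0.8 0 0.051 0 5; -23 0.4 0 0 0.051 0 5; -23 0.3 -1.5 0 0.051 0 5; -23 0.3 -2.7 0 0.051 0 5; 0 0 0 0 0 0 5"}}

```text
clock: 8.2
ee_pos: [528.0, -197.5, 171.4]
ee_rot: [0.698, 0.68, 0.158, -0.163]
force: [-0.4, -0.8, -5.3]
finger_gap: 0.123
```

```bash
python3 - <<'E'
from h import *
where();plan(*tongue_pose(-40,75,29),claw=5,n=1)
a,_=capture("scene");b,_=capture("side")
A=cv2.resize(a[120:240,310:430],(400,400),interpolation=2);B=cv2.resize(b[110:230,310:430],(400,400),interpolation=2)
cv2.imwrite("pics/c7.png",np.hstack([A,B]))
p,d=capture("wrist");cv2.imwrite("pics/w7.png",p)
E
```

```text
t 8.2 grip [ -8.3   4.3 156.7] tongue [-39.7   5.8  75.9] farlow [ 61.8   3.7 123.2] cartx [ 0.896 -0.02   0.443] tilt 26.3 F [-0.4 -0.8 -5.3] gap 11.4
clock 8.2 pos [ 528.  -197.5  171.4] dist 5.8 rv [-0.004  0.047 -0.02 ] N 1
-3.1 4.4 -2.3 -0.004 0.047 -0.020 5
```

View pics/c7.png

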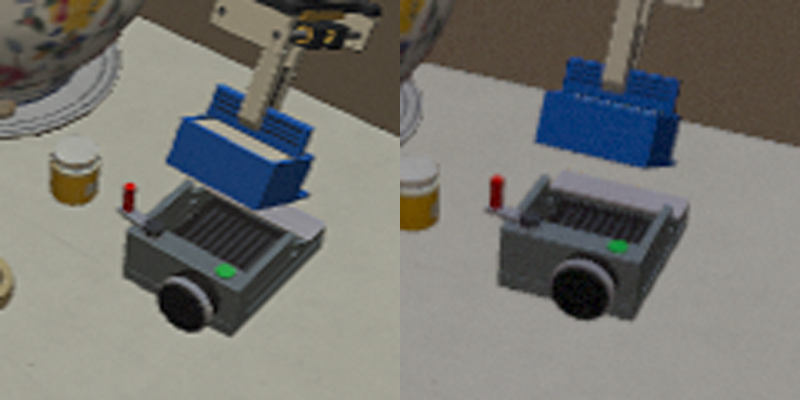

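View pics/w7.png

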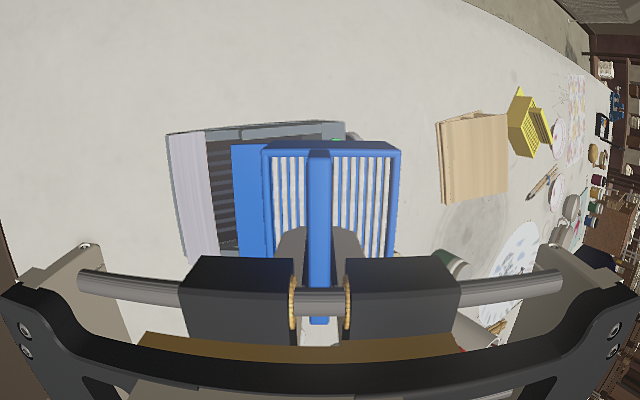

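Call:
{"method": "jog_arm", "body": {"targets": "-3 4.4 -2.3 -0.004 0.047 -0.02 5; 0 0 0 0 0 0 5; 0 0 0 0 0 0 5"}}

```text
clock: 8.65
ee_pos: [535.1, -186.2, 179.1]
ee_rot: [0.679, 0.69, 0.18, -0.177]
force: [0.5, 1.3, -3.5]
finger_gap: 0.126
```

```bash
python3 - <<'E'
from h import *
where();T=np.array(calibration("wrist")["world_from_camera"])
p,d=capture("wrist");cv2.imwrite("pics/w8.png",p);np.save("w8_T.npy",T)
C=cv2.resize(p[100:260,150:350],(800,640),interpolation=2)
W=lambda q:R.from_euler('z',NY).apply(np.array(q,float))+N0
for L in ([[-44.5,y,20] for y in range(-54,55,9)],[[x,54,48] for x in np.linspace(-16.5,58.5,8)],[[58.5,y,48] for y in range(-54,55,9)],[[x,54,17] for x in np.linspace(-44.5,-16.5,8)],[[84.5,y,48] for y in range(-54,55,9)],[[x,54,0] for x in np.linspace(-58,58,8)]):
    uv=((proj("wrist",W(L),T)-[150,100])*4+1.5).astype(int)
    cv2.polylines(C,[uv.reshape(-1,1,2)],False,(0,0,255),1)
cv2.imwrite("pics/w8c.png",C[:600])
E
```

```text
t 8.65 grip [  2.8  -2.7 164.2] tongue [-24.4  -3.9  81.9] farlow [ 74.5  -1.4 134.5] cartx [0.872 0.023 0.489] tilt 29.3 F [ 0.5  1.3 -3.5] gap 11.8
```

View pics/w8c.png

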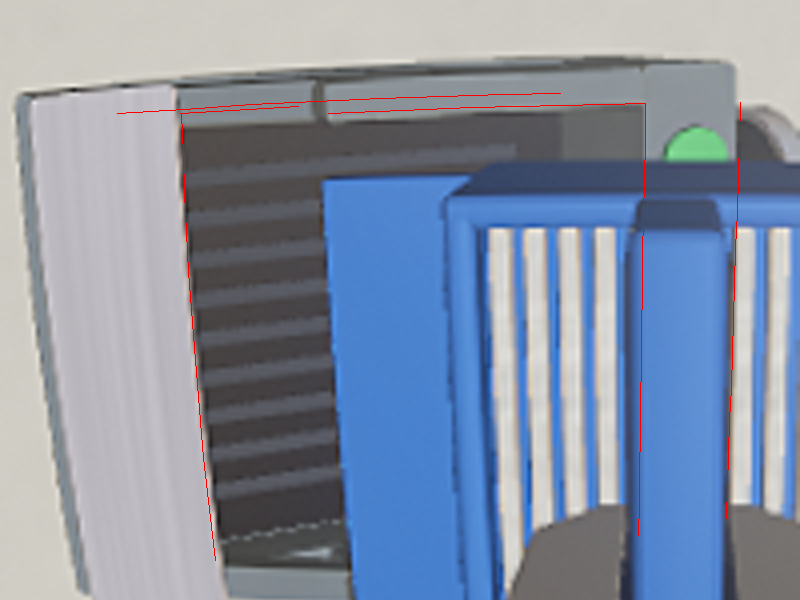

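```bash
python3 - <<'E'
from h import *
p=cv2.imread("pics/w8.png");crop(p,185,110,145,50,5.5,"pics/w8d.png")
crop(p,185,215,60,60,8,"pics/w8e.png")
E
```

```text
(no output)
```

View pics/w8d.png

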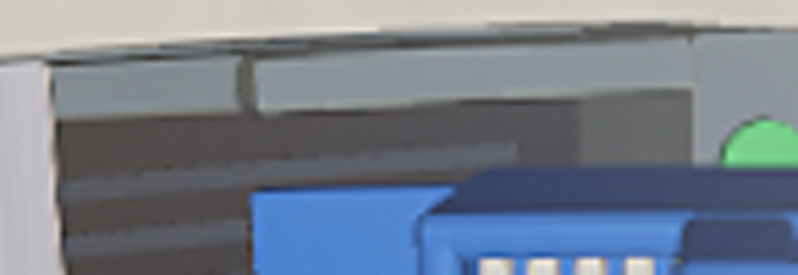

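View pics/w8e.png

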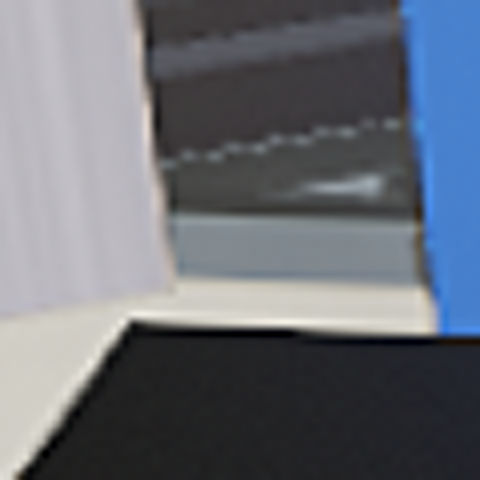

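```bash
cat >> fitn.py <<'E'
print("with w8")
T8=np.load("w8_T.npy")
c=lambda x,y:np.array([185+(x-2.2)/5.5,110+(y-2.2)/5.5]);e=lambda x,y:np.array([185+(x-3.5)/8,215+(y-3.5)/8])
p8=[([58.5,54,48],c(692,90)),([-16.5,54,48],c(257,113)),([-16.5,54,17],c(242,113)),([-44.5,54,17],c(56,119)),([-44.5,-54,17],e(170,213))]
def g(v,w6=1,cam=0):
    rz=R.from_euler('z',v[2]);t=np.array([v[0],v[1],20.])
    r=np.concatenate([proj("wrist",(rz.apply(np.array(q,float))+t)[None],T8)[0]-u for q,u in p8])
    return np.r_[r,f(v,ext=1)] if w6 else r
for w6 in (0,1):
    s=least_squares(g,[530,-191,1.56],kwargs=dict(w6=w6),x_scale=[10,10,.1],loss='soft_l1');print(s.x.round(3),s.fun.round(1).tolist())
E
python3 fitn.py
```

```text
[ 530.555 -190.923    1.566] [0.3, -1.0, -0.3, 1.3, -0.6, -0.6, -0.3, -0.5, -0.3, 0.4, -1.6, 1.6, 0.6, 2.9, 1.9, -0.6, -1.0]
[ 532.482 -194.041    1.564   13.715] [1.1, -0.3, 0.4, 0.8, -1.1, -1.2, -0.3, -0.6, -0.4, 0.4, -0.3, 1.2, 0.1, 2.6, 1.1, -1.0, -1.1]
[ 530.522 -191.018    1.563] [0.3, -1.1, -0.4, 1.3, -0.6, -0.8, -0.2, -0.6, -0.4, 0.4, -1.5, 1.4, 0.7, 2.7, 2.0, -0.8, -0.9, -0.2, 0.6, 0.0, 0.6, -0.3, 0.8, 0.0, 0.8]
[ 531.509 -192.6      1.562   16.862] [0.7, -0.7, -0.1, 1.1, -0.9, -1.1, -0.3, -0.6, -0.5, 0.4, -0.8, 1.2, 0.5, 2.5, 1.7, -1.0, -0.9, -0.2, 0.8, -0.0, 0.8, -0.3, 1.1, -0.1, 1.2]
with w8
[ 532.783 -190.228    1.588] [0.6, 0.2, 0.5, 0.7, -4.4, -1.3, -0.0, 0.2, 0.1, -0.2]
[ 532.589 -190.75     1.58 ] [0.5, 0.4, 0.3, 0.4, -4.5, -1.7, -0.2, -0.4, -0.9, -0.5, -0.1, -0.9, 0.3, 0.7, -0.4, 0.1, -0.8, -0.6, 0.0, -0.0, -0.6, 2.6, 1.4, 4.0, 2.8, 0.0, -0.2, -0.5, 0.7, -0.2, 0.6, -0.5, 0.9, -0.2, 0.9]
```

```bash
sed -i 's/^N0=.*/N0=np.array([532.4,-190.6,20.]);NY=1.58/' h.py; python3 - <<'E'
from h import *
where()
print(state()["qvel"].round(3))
plan(*tongue_pose(-40,60,29),claw=5,n=6)
E
```

```text
t 8.7 grip [  1.4  -1.  164. ] tongue [-25.9  -1.8  81.7] farlow [ 73.1  -0.9 134.2] cartx [0.873 0.007 0.488] tilt 29.2 F [-0.3 -0.5 -2.5] gap 11.5
[ 0.003  0.001  0.01  -0.     0.004  0.     0.003]
clock 8.7 pos [ 535.  -186.7  178.9] dist 25.9 rv [ 0.005 -0.004  0.007] N 6
-3.8 -0.2 2.1 0.001 -0.001 0.001 5; -3.8 -0.2 2.1 0.001 -0.001 0.001 5; -3.8 -0.2 2.1 0.001 -0.001 0.001 5; -3.8 -0.2 2.1 0.001 -0.001 0.001 5; -3.8 -0.2 2.1 0.001 -0.001 0.001 5; -3.8 -0.2 2.1 0.001 -0.001 0.001 5
```

Call:
{"method": "jog_arm", "body": {"targets": "-3.8 -0.2 2.1 0.001 -0.001 0.001 5; -3.8 -0.2 2.1 0.001 -0.001 0.001 5; -3.8 -0.2 2.1 0.001 -0.001 0.001 5; -3.8 -0.2 2.1 0.001 -0.001 0.001 5; -3.8 -0.2 2.1 0.001 -0.001 0.001 5; -3.8 -0.2 2.1 0 0 0 5; 0 0 0 0 0 0 5; 0 0 0 0 0 0 5"}}

```text
clock: 9.5
ee_pos: [533.8, -199.5, 155.5]
ee_rot: [0.68, 0.69, 0.174, -0.177]
force: [0.2, 0.9, -4.0]
finger_gap: 0.129
```

```bash
cat > ov.py <<'E'
from h import *
import sys
def ov(out,box=(150,100,200,150)):
    where();T=np.array(calibration("wrist")["world_from_camera"])
    p,d=capture("wrist");cv2.imwrite(out.replace(".png","_raw.png"),p)
    x,y,w,h=box;C=cv2.resize(p[y:y+h,x:x+w],None,fx=4,fy=4,interpolation=2)
    W=lambda q:R.from_euler('z',NY).apply(np.array(q,float))+N0
    for L in ([[-44.5,y,20] for y in range(-54,55,9)],[[x,54,48] for x in np.linspace(-16.5,58.5,8)],[[58.5,y,48] for y in range(-54,55,9)],[[x,54,17] for x in np.linspace(-44.5,-16.5,8)],[[x,-54,17] for x in np.linspace(-44.5,-16.5,8)],[[x,-54,48] for x in np.linspace(-16.5,58,8)]):
        uv=((proj("wrist",W(L),T)-[x,y])*4+1.5).astype(int)
        cv2.polylines(C,[uv.reshape(-1,1,2)],False,(0,0,255),1)
    cv2.imwrite(out,C)
if __name__=="__main__": ov(sys.argv[1])
E
python3 ov.py pics/w9.png
python3 -c "
from h import *
plan(*tongue_pose(-40,60,29),claw=5,n=1)"
```

```text
t 9.5 grip [-11.4   0.2 140.6] tongue [-39.4   0.1  58.5] farlow [ 60.    0.6 110.2] cartx [0.877 0.005 0.481] tilt 28.8 F [ 0.2  0.9 -4. ] gap 12.0
clock 9.55 pos [ 533.7 -199.7  155.4] dist 1.9 rv [-0.003  0.004  0.005] N 1
0.1 0.4 -1.8 -0.003 0.004 0.005 5
```

View pics/w9.png

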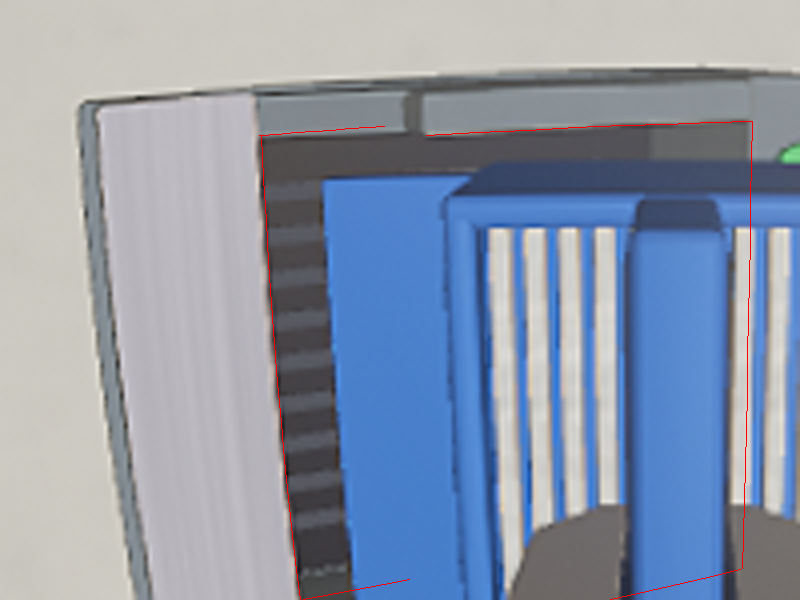

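```bash
python3 -c "
from h import *
plan(*tongue_pose(-39.5,22,29),claw=5,n=5)"
```

```text
clock 9.55 pos [ 533.7 -199.7  155.4] dist 36.3 rv [-0.003  0.004  0.005] N 5
-3.5 0.1 6.3 -0.001 0.001 0.001 5; -3.6 0.1 6.3 -0.001 0.001 0.001 5; -3.6 0.1 6.3 -0.001 0.001 0.001 5; -3.6 0.1 6.3 -0.001 0.001 0.001 5; -3.6 0.1 6.3 -0.001 0.001 0.001 5
```

Call:
{"method": "jog_arm", "body": {"targets": "-3.5 0.1 6.3 0 0.001 0.001 5; -3.5 0.1 6.3 0 0.001 0.001 5; -3.5 0.1 6.3 0 0.001 0.001 5; -3.5 0.1 6.3 0 0.001 0.001 5; -3.5 0.1 6.3 0 0.001 0.001 5; 0 0 0 0 0 0 5; 0 0 0 0 0 0 5"}}

```text
clock: 10.25
ee_pos: [534.1, -199.5, 115.6]
ee_rot: [0.681, 0.688, 0.176, -0.18]
force: [-0.4, 0.0, -3.6]
finger_gap: 0.125
```

```bash
python3 ov.py pics/w10.png
python3 -c "
from h import *
plan(*tongue_pose(-39.5,7,29),claw=5,n=4)
a,_=capture('scene');b,_=capture('side')
A=cv2.resize(a[135:225,330:420],(400,400),interpolation=2);B=cv2.resize(b[120:210,320:410],(400,400),interpolation=2)
cv2.imwrite('pics/c10.png',np.hstack([A,B]))"
```

```text
t 10.25 grip [-11.5  -0.  100.7] tongue [-38.9   0.2  18.5] farlow [60.2  0.1 70.8] cartx [ 0.874 -0.001  0.486] tilt 29.1 F [-0.4  0.  -3.6] gap 11.6
clock 10.3 pos [ 534.  -199.6  115.5] dist 11.5 rv [-0.004 -0.002 -0.001] N 4
-1.5 0.0 2.5 -0.001 -0.000 -0.000 5; -1.5 0.0 2.5 -0.001 -0.000 -0.000 5; -1.5 0.0 2.5 -0.001 -0.000 -0.000 5; -1.5 0.0 2.5 -0.001 -0.000 -0.000 5
```

View pics/w10.png

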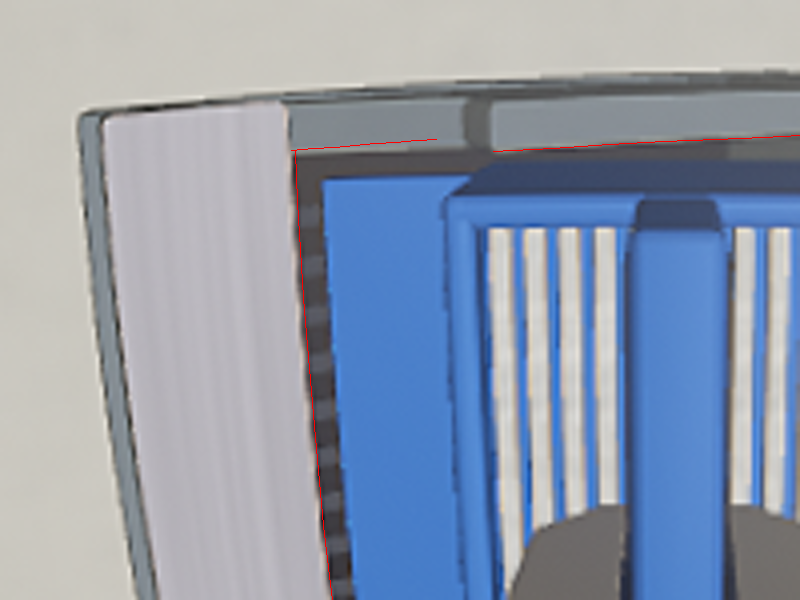

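View pics/c10.png

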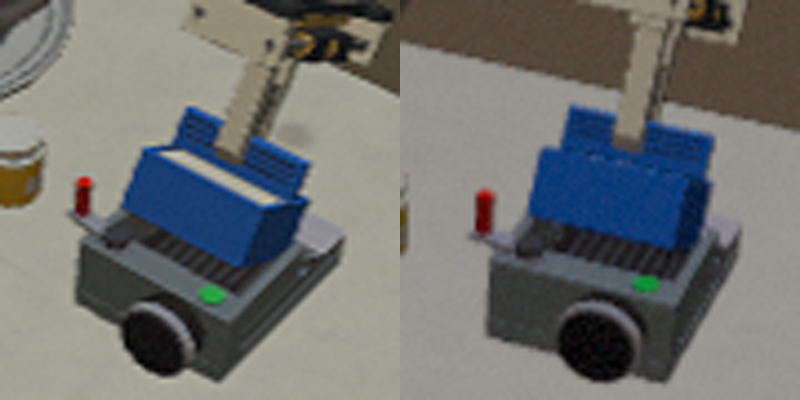

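Call:
{"method": "jog_arm", "body": {"targets": "-1.5 0 2.5 0 0 0 5; -1.5 0 2.5 0 0 0 5; -1.5 0 2.5 0 0 0 5; -1.5 0 2.5 0 0 0 5; 0 0 0 0 0 0 5; 0 0 0 0 0 0 5"}}

```text
clock: 11.0
ee_pos: [534.7, -200.3, 104.1]
ee_rot: [0.681, 0.688, 0.176, -0.178]
force: [-1.2, -0.1, -3.5]
finger_gap: 0.121
```

```bash
python3 ov.py pics/w11.png
python3 -c "
from h import *
plan(*tongue_pose(-54,5.5,28),claw=5,n=7)"
```

```text
t 11.0 grip [-12.2  -0.6  89.2] tongue [-39.8  -0.5   7. ] farlow [59.3 -0.5 59.2] cartx [ 0.875 -0.     0.485] tilt 29.0 F [-1.2 -0.1 -3.5] gap 11.2
clock 11.05 pos [ 534.7 -200.3  104.1] dist 13.0 rv [-0.002 -0.018  0.   ] N 7
-1.7 -0.1 -0.6 -0.000 -0.003 0.000 5; -1.7 -0.1 -0.6 -0.000 -0.003 0.000 5; -1.7 -0.1 -0.6 -0.000 -0.003 0.000 5; -1.7 -0.1 -0.6 -0.000 -0.003 0.000 5; -1.8 -0.1 -0.6 -0.000 -0.003 0.000 5; -1.8 -0.1 -0.6 -0.000 -0.003 0.000 5; -1.8 -0.1 -0.6 -0.000 -0.003 0.000 5
```

View pics/w11.png

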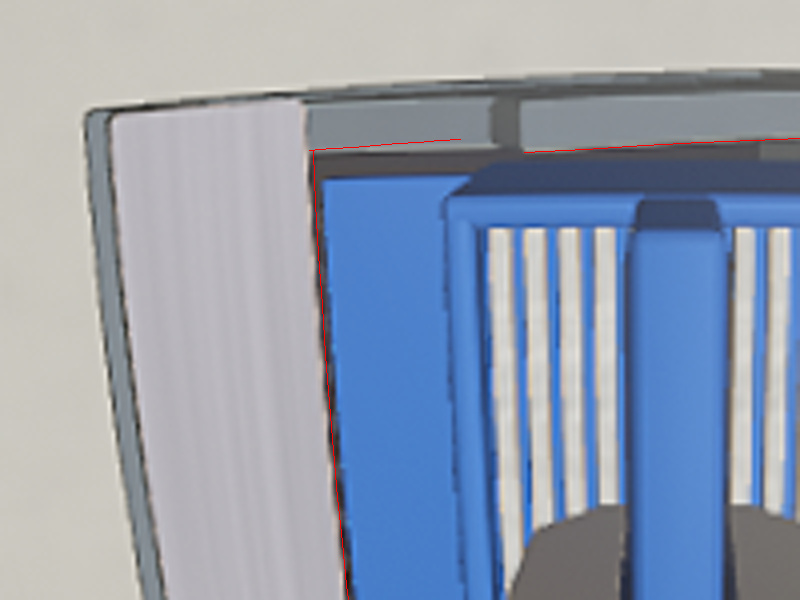

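Call:
{"method": "jog_arm", "body": {"targets": "-1.8 0 -0.6 0 -0.002 0 5; -1.8 0 -0.6 0 -0.002 0 5; -1.8 0 -0.6 0 -0.002 0 5; -1.8 0 -0.6 0 -0.002 0 5; -1.8 0 -0.6 0 -0.002 0 5; -1.8 0 -0.6 0 -0.002 0 5; 0 0 0 0 0 0 5; 0 0 0 0 0 0 5"}}

```text
clock: 11.85
ee_pos: [535.0, -212.9, 102.2]
ee_rot: [0.683, 0.689, 0.171, -0.174]
force: [0.4, 0.3, -3.3]
finger_gap: 0.128
```

```bash
python3 ov.py pics/w12.png
python3 -c "
from h import *
plan(*tongue_pose(-54.5,4.5,28),claw=5,n=4)"
```

```text
t 11.85 grip [-24.7  -0.8  87.3] tongue [-53.4  -0.8   5.5] farlow [46.4 -0.8 56.3] cartx [ 0.881 -0.     0.473] tilt 28.2 F [ 0.4  0.3 -3.3] gap 11.9
clock 11.9 pos [ 535.  -212.9  102.1] dist 1.5 rv [-0.001 -0.004 -0.   ] N 4
-0.3 -0.2 0.2 -0.000 -0.001 -0.000 5; -0.3 -0.2 0.2 -0.000 -0.001 -0.000 5; -0.3 -0.2 0.2 -0.000 -0.001 -0.000 5; -0.3 -0.2 0.2 -0.000 -0.001 -0.000 5
```

View pics/w12.png

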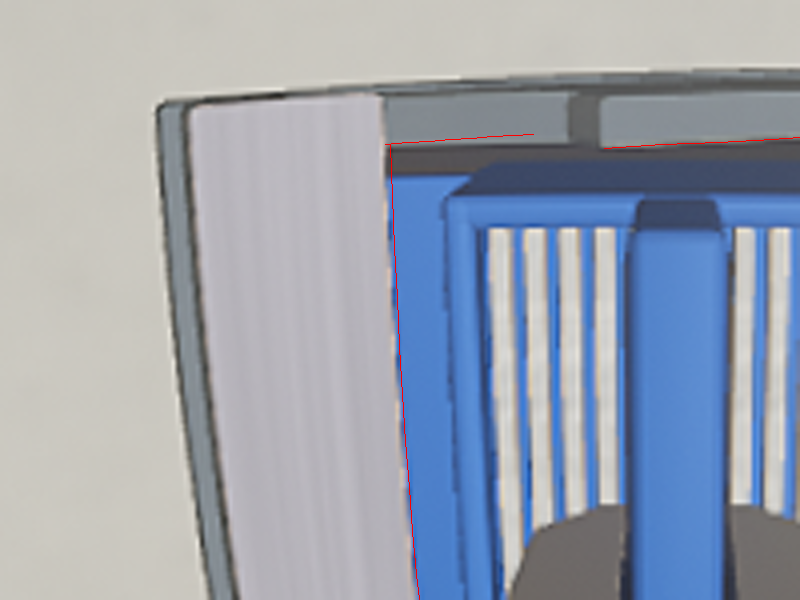

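```bash
cat >> h.py <<'E'
def path(x1,z1,t1,x0,z0,t0,n,yt=0,claw=5):
    s=state();p=s["ee_pos"];r=R.from_quat(s["ee_rot"]);st=[]
    for i in range(1,n+1):
        k=i/n;p2,r2=tongue_pose(x0+(x1-x0)*k,z0+(z1-z0)*k,t0+(t1-t0)*k,yt)
        st.append(" ".join(f"{a:.1f}" for a in r.inv().apply(p2-p))+" "+" ".join(f"{a:.3f}" for a in (r.inv()*r2).as_rotvec())+f" {claw}");p,r=p2,r2
    print("; ".join(st))
E
python3 -c "
from h import *
path(-55.5,4.5,12,-53.4,5.5,28.2,8)"
```

```text
1.6 -0.8 2.3 -0.001 -0.036 -0.000 5; 1.5 0.0 2.3 0.000 -0.035 0.000 5; 1.5 -0.0 2.3 -0.000 -0.035 0.000 5; 1.5 0.0 2.3 0.000 -0.035 -0.000 5; 1.5 0.0 2.3 0.000 -0.035 -0.000 5; 1.5 0.0 2.3 0.000 -0.035 0.000 5; 1.5 -0.0 2.3 0.000 -0.035 -0.000 5; 1.5 0.0 2.3 0.000 -0.035 0.000 5
```

Call:
{"method": "jog_arm", "body": {"targets": "1.5 -0.8 2.3 0 -0.035 0 5; 1.5 0 2.3 0 -0.035 0 5; 1.5 0 2.3 0 -0.035 0 5; 1.5 0 2.3 0 -0.035 0 5; 1.5 0 2.3 0 -0.035 0 5; 0 0 0 0 0 0 5"}}

```text
clock: 12.5
ee_pos: [534.1, -196.7, 95.3]
ee_rot: [0.694, 0.704, 0.107, -0.108]
force: [-0.5, -0.2, -3.8]
finger_gap: 0.127
```

```bash
python3 ov.py pics/w13.png
```

```text
t 12.5 grip [-7.6 -0.  80.8] tongue [-51.   -0.2   5.8] farlow [56.6  0.3 37.1] cartx [0.954 0.004 0.301] tilt 17.5 F [-0.5 -0.2 -3.8] gap 11.8
```

View pics/w13.png

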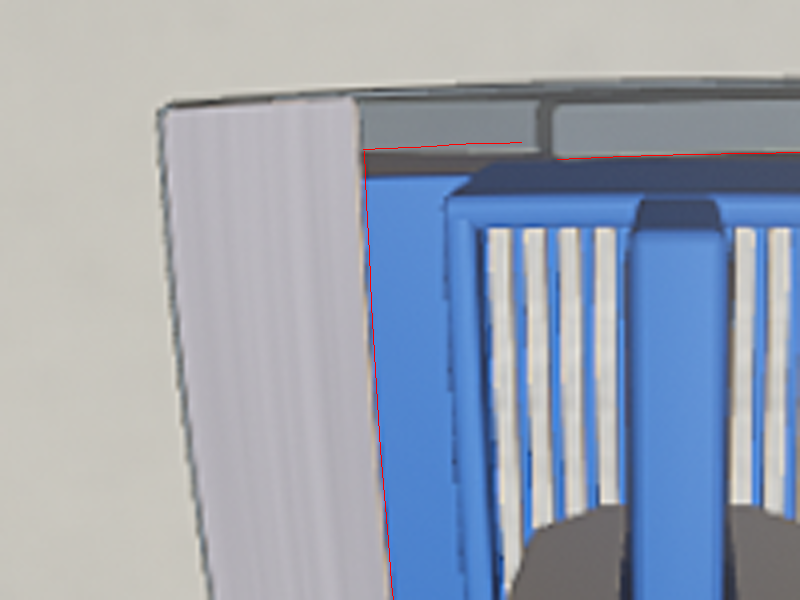

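```bash
python3 -c "
from h import *
path(-56.5,4.8,16,-51,5.8,17.5,4)"
```

```text
-0.1 -0.0 0.3 -0.001 -0.007 0.003 5; -1.0 -0.0 0.3 0.000 -0.007 -0.000 5; -1.0 -0.0 0.3 0.000 -0.007 0.000 5; -1.0 0.0 0.3 0.000 -0.007 -0.000 5
```

Call:
{"method": "jog_arm", "body": {"targets": "-1 0 0.2 0 -0.005 0 5; -1 0 0.2 0 -0.005 0 5; -1.2 0 0.2 0 -0.005 0 5; -1.2 0 0.2 0 -0.005 0 5; 0 0 0 0 0 0 5; 0 0 0 0 0 0 5"}}

```text
clock: 13.15
ee_pos: [534.0, -202.4, 92.4]
ee_rot: [0.696, 0.703, 0.1, -0.102]
force: [-0.6, 0.2, -2.6]
finger_gap: 0.121
```

```bash
python3 ov.py pics/w14.png;  python3 -c "
from h import *
where()
path(-56,4,4,-56,4,15,6)"
```

```text
t 13.15 grip [-13.1   0.1  77.9] tongue [-58.    0.2   3.7] farlow [50.2  0.3 33. ] cartx [0.959 0.001 0.283] tilt 16.4 F [-0.6  0.2 -2.6] gap 11.3
t 13.2 grip [-13.2   0.2  77.9] tongue [-58.    0.2   3.7] farlow [50.1  0.3 32.9] cartx [0.959 0.001 0.283] tilt 16.4 F [-0.2  1.1 -3. ] gap 11.7
4.9 0.2 4.0 -0.001 -0.057 0.001 5; 1.7 0.0 2.1 0.000 -0.032 0.000 5; 1.7 -0.0 2.1 -0.000 -0.032 0.000 5; 1.7 0.0 2.1 0.000 -0.032 -0.000 5; 1.7 -0.0 2.1 -0.000 -0.032 0.000 5; 1.7 0.0 2.1 0.000 -0.032 -0.000 5
```

View pics/w14.png

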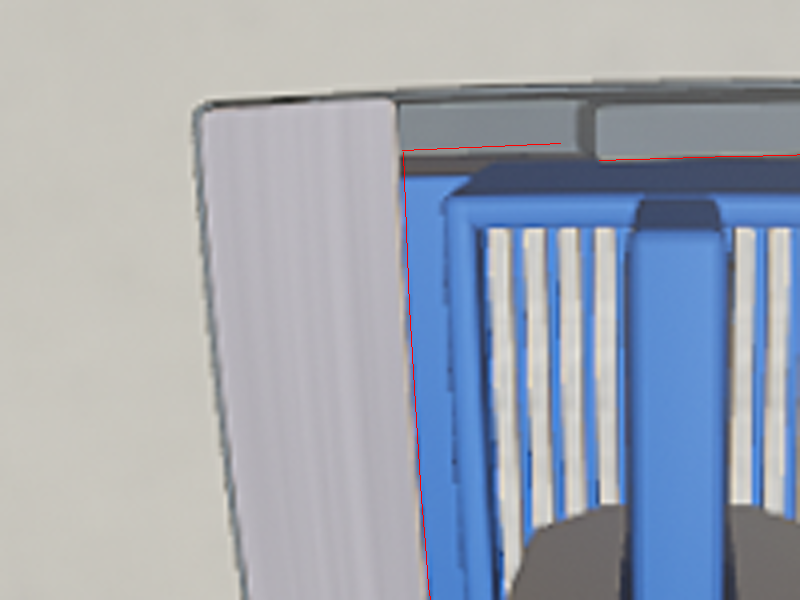

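```bash
python3 -c "
from h import *
path(-58,4.2,9,-58,3.7,16.4,5)"
```

```text
1.4 0.2 1.6 -0.001 -0.026 0.001 5; 1.4 -0.0 1.6 0.000 -0.026 -0.000 5; 1.4 0.0 1.6 0.000 -0.026 0.000 5; 1.4 0.0 1.6 -0.000 -0.026 0.000 5; 1.4 -0.0 1.6 -0.000 -0.026 0.000 5
```

Call:
{"method": "jog_arm", "body": {"targets": "1.3 0.2 1.6 0 -0.026 0 5; 1.3 0 1.6 0 -0.026 0 5; 1.3 0 1.6 0 -0.026 0 5; 1.3 0 1.6 0 -0.026 0 5; 0 0 0 0 0 0 5; 0 0 0 0 0 0 5"}}

```text
clock: 13.8
ee_pos: [534.1, -194.1, 87.2]
ee_rot: [0.7, 0.709, 0.06, -0.062]
force: [0.1, -0.8, -3.2]
finger_gap: 0.128
```

```bash
python3 ov.py pics/w15.png;  python3 -c "
from h import *
path(-56.5,3.5,4,-56.5,4,9,4)"
```

```text
t 13.8 grip [-4.2 -0.1 72.8] tongue [-57.2  -0.2   4.2] farlow [53.6  0.2 21. ] cartx [0.985 0.003 0.172] tilt 9.9 F [ 0.1 -0.8 -3.2] gap 11.9
2.3 -0.2 2.9 -0.001 -0.038 0.003 5; 1.1 -0.0 1.5 -0.000 -0.022 0.000 5; 1.1 -0.0 1.5 0.000 -0.022 0.000 5; 1.1 0.0 1.5 0.000 -0.022 -0.000 5
```

View pics/w15.png

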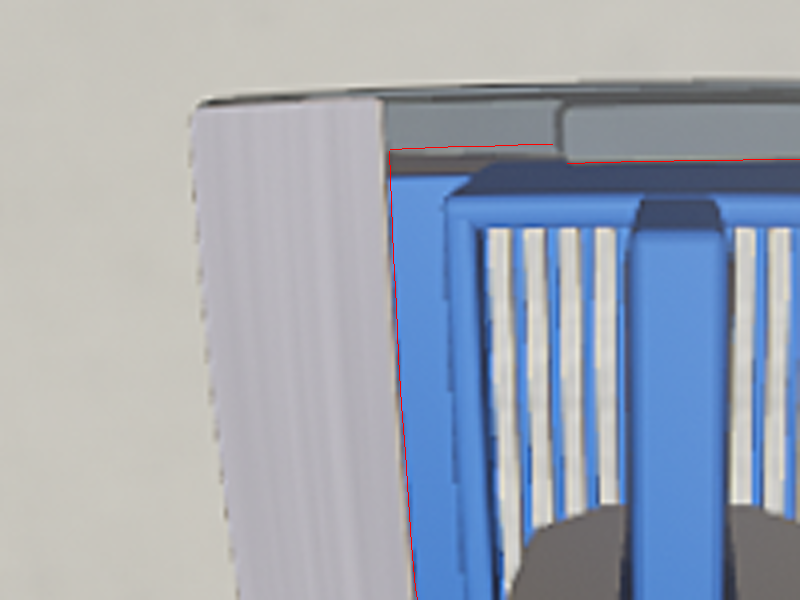

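Call:
{"method": "jog_arm", "body": {"targets": "1.2 0 1.5 0 -0.026 0 5; 1.2 0 1.5 0 -0.026 0 5; 1.2 0 1.5 0 -0.026 0 5; 0 0 0 0 0 0 5; 0 0 0 0 0 0 5"}}

```text
clock: 14.35
ee_pos: [534.3, -188.9, 83.0]
ee_rot: [0.702, 0.711, 0.031, -0.032]
force: [-0.5, 0.3, -3.4]
finger_gap: 0.124
```

```bash
python3 -c "
from h import *
where()
s=state()
import sys
plan(*tongue_pose(-56.5,3,0),claw=5,n=4)"
```

```text
t 14.35 grip [ 1.5 -0.3 68.7] tongue [-57.   -0.4   4.7] farlow [54.7 -0.1 12.2] cartx [0.996 0.003 0.09 ] tilt 5.2 F [-0.5  0.3 -3.4] gap 11.5
clock 14.35 pos [ 534.3 -188.9   83. ] dist 9.1 rv [-0.001 -0.09   0.003] N 4
1.2 -0.1 1.9 -0.000 -0.022 0.001 5; 1.3 -0.1 1.9 -0.000 -0.022 0.001 5; 1.3 -0.1 1.9 -0.000 -0.022 0.001 5; 1.3 -0.1 1.8 -0.000 -0.022 0.001 5
```

Call:
{"method": "jog_arm", "body": {"targets": "1.2 0 1.8 0 -0.023 0.001 5; 1.2 0 1.8 0 -0.023 0.001 5; 1.2 0 1.6 0 -0.023 0.001 5; 0.8 0 1 0 -0.02 0 5; 0 0 0 0 0 0 5; 0 0 0 0 0 0 5"}}

```text
clock: 14.95
ee_pos: [534.4, -183.6, 76.5]
ee_rot: [0.704, 0.71, -0.002, 0.002]
force: [-0.7, -0.5, -4.5]
finger_gap: 0.132
```

```bash
python3 ov.py pics/w16.png;  python3 -c "
from h import *
plan(*tongue_pose(-56,2.5,0),claw=5,n=4)"
```

```text
t 14.95 grip [ 7.4 -0.4 62.2] tongue [-57.   -0.4   4.1] farlow [54.9 -0.4  0.9] cartx [ 1.    -0.    -0.007] tilt 0.4 F [-0.7 -0.5 -4.5] gap 12.2
clock 15.0 pos [ 534.5 -183.4   76.5] dist 1.4 rv [-0.     0.006 -0.   ] N 4
0.1 -0.1 0.3 -0.000 0.002 -0.000 5; 0.1 -0.1 0.3 -0.000 0.002 -0.000 5; 0.1 -0.1 0.3 -0.000 0.002 -0.000 5; 0.1 -0.1 0.3 -0.000 0.002 -0.000 5
```

View pics/w16.png

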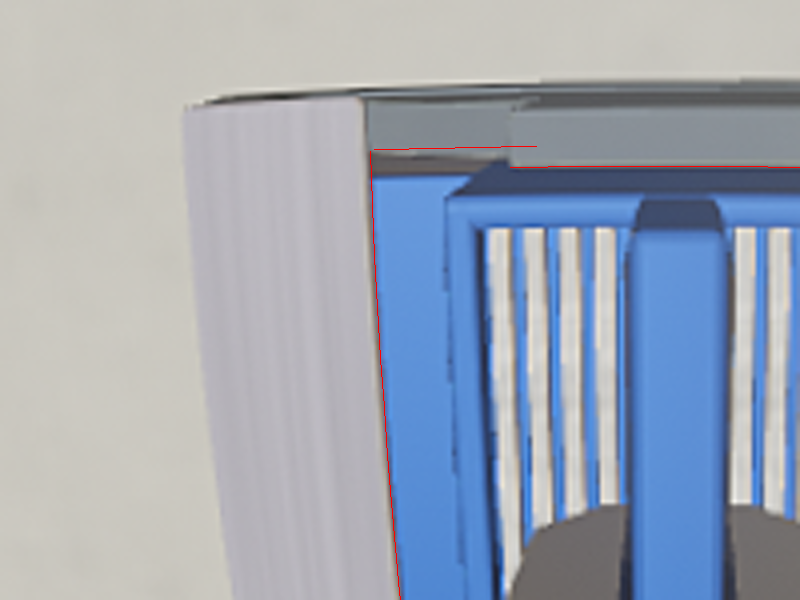

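Call:
{"method": "jog_arm", "body": {"targets": "0 -0.2 0.7 0 0.003 0 5; 0 -0.2 0.7 0 0.003 0 5; 0 0 0 0 0 0 5; 0 0 0 0 0 0 5"}}

```text
clock: 15.4
ee_pos: [533.9, -185.2, 74.9]
ee_rot: [0.705, 0.709, -0.0, 0.0]
force: [0.3, 0.6, -3.5]
finger_gap: 0.127
```

```bash
python3 -c "
from h import *
where()"
```

```text
t 15.4 grip [ 5.7  0.1 60.6] tongue [-58.3   0.3   2.2] farlow [53.7 -0.1 -0.4] cartx [ 1.    -0.003 -0.   ] tilt 0.0 F [ 0.3  0.6 -3.5] gap 11.8
```

Call:
{"method": "jog_arm", "body": {"targets": "0.6 0 0.6 0 0 0 5; 0.6 0 0.6 0 0 0 5; 0 0 0 0 0 0 5; 0 0 0 0 0 0 5"}}

```text
clock: 15.8
ee_pos: [534.0, -184.8, 74.4]
ee_rot: [0.705, 0.709, -0.0, 0.001]
force: [-0.1, -0.3, -2.7]
finger_gap: 0.128
```

```bash
python3 -c "
from h import *
where()"
```

```text
t 15.8 grip [ 6.1 -0.  60.1] tongue [-58.    0.2   1.7] farlow [54.  -0.3 -1. ] cartx [ 1.    -0.004 -0.001] tilt 0.1 F [-0.1 -0.3 -2.7] gap 11.9
```

Call:
{"method": "jog_arm", "body": {"targets": "0.5 0 0.8 0 0 0 5; 0.5 0 0.8 0 0 0 5; 0 0 0.5 0 0 0 5"}}

```text
clock: 16.1
ee_pos: [534.0, -184.8, 74.2]
ee_rot: [0.706, 0.709, -0.001, 0.002]
force: [-1.5, -0.2, 2.5]
finger_gap: 0.128
```

```bash
python3 ov.py pics/w17.png
```

```text
t 16.1 grip [ 6.1 -0.1 59.9] tongue [-58.1   0.2   1.6] farlow [53.9 -0.4 -1.3] cartx [ 1.    -0.005 -0.004] tilt 0.2 F [-1.5 -0.2  2.5] gap 11.9
```

Call:
{"method": "jog_arm", "body": {"targets": "0 0 0 0 0 0 40; 0 0 0 0 0 0 40; 0 0 0 0 0 0 40; 0 0 0 0 0 0 40; 0 0 0 0 0 0 40; 0 0 0 0 0 0 40"}}

```text
clock: 16.75
ee_pos: [536.3, -183.5, 73.8]
ee_rot: [0.705, 0.709, 0.001, 0.003]
force: [0.2, 0.1, -0.4]
finger_gap: 0.428
```

```bash
python3 ov.py pics/w18.png; python3 -c "
from h import *
a,_=capture('scene');b,_=capture('side')
A=cv2.resize(a[145:225,335:415],(400,400),interpolation=2);B=cv2.resize(b[135:215,325:405],(400,400),interpolation=2)
cv2.imwrite('pics/c18.png',np.hstack([A,B]))"
```

```text
t 16.75 grip [ 7.4 -2.3 59.5] tongue [-56.7  -2.4   1.1] farlow [55.3 -2.8 -1.6] cartx [ 1.    -0.004 -0.002] tilt 0.3 F [ 0.2  0.1 -0.4] gap 39.8
```

View pics/w18_raw.png

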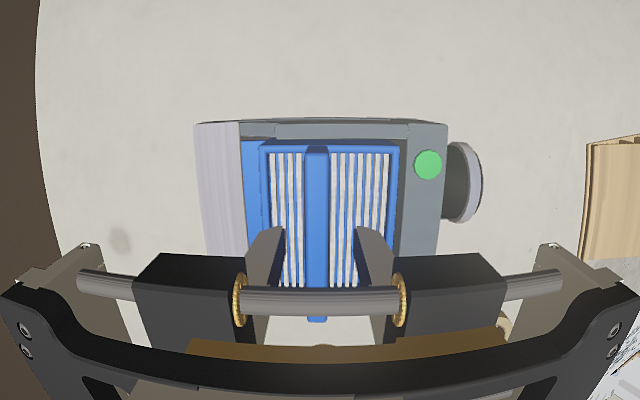

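View pics/c18.png

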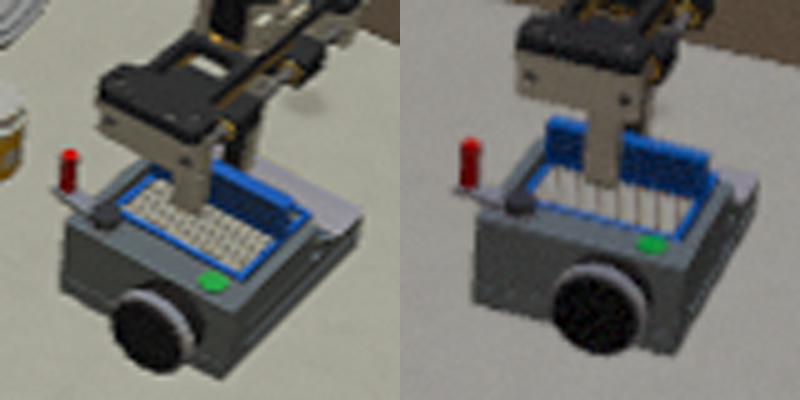

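Call:
{"method": "jog_arm", "body": {"targets": "0 0 -5 0 0 0 40; 0 0 -10 0 0 0 40; 0 0 -15 0 0 0 40; 0 0 -20 0 0 0 60; 0 0 -20 0 0 0 60; 0 0 -10 0 0 0 60; 0 0 0 0 0 0 60"}}

```text
clock: 17.6
ee_pos: [536.1, -183.4, 160.4]
ee_rot: [0.705, 0.709, 0.002, 0.003]
force: [-0.6, -0.7, 0.4]
finger_gap: 0.64
```

```bash
cat >> h.py <<'E'
def nw(q): return N0+R.from_euler('z',NY).apply(np.array(q,float))
def post_rot(extra=0): # tool x = -nest y (world +x), z down
    m=R.from_euler('z',NY+extra).as_matrix();return R.from_matrix(np.c_[-m[:,1],-m[:,0],[0,0,-1]])
E
python3 - <<'E'
from h import *
where()
plan(nw([71.5,-75,140]),post_rot(),claw=60)
p,d=capture("wrist");cv2.imwrite("pics/w19.png",p)
a,_=capture('scene');b,_=capture('side')
A=cv2.resize(a[145:225,335:415],(400,400),interpolation=2);B=cv2.resize(b[135:215,325:405],(400,400),interpolation=2)
cv2.imwrite('pics/c19.png',np.hstack([A,B]))
E
```

```text
t 17.6 grip [  7.5  -2.1 146.1] tongue [-56.6  -2.3  87.7] farlow [55.4 -2.7 84.9] cartx [ 1.    -0.004 -0.003] tilt 0.4 F [-0.6 -0.7  0.4] gap 59.5
clock 17.6 pos [ 536.1 -183.4  160.4] dist 96.0 rv [ 0.008 -0.004  1.567] N 12
5.4 5.9 0.1 0.001 -0.000 0.131 60; 6.1 5.2 0.1 0.001 -0.000 0.131 60; 6.7 4.3 0.0 0.001 -0.000 0.131 60; 7.2 3.4 0.0 0.001 -0.000 0.131 60; 7.6 2.4 0.0 0.001 -0.000 0.131 60; 7.9 1.4 0.0 0.001 -0.000 0.131 60; 8.0 0.4 0.0 0.001 -0.000 0.131 60; 8.0 -0.6 0.0 0.001 -0.000 0.131 60; 7.8 -1.7 0.0 0.001 -0.000 0.131 60; 7.5 -2.7 0.0 0.001 -0.000 0.131 60; 7.1 -3.6 0.0 0.001 -0.000 0.131 60; 6.6 -4.5 0.0 0.001 -0.000 0.131 60
```

View pics/w19.png

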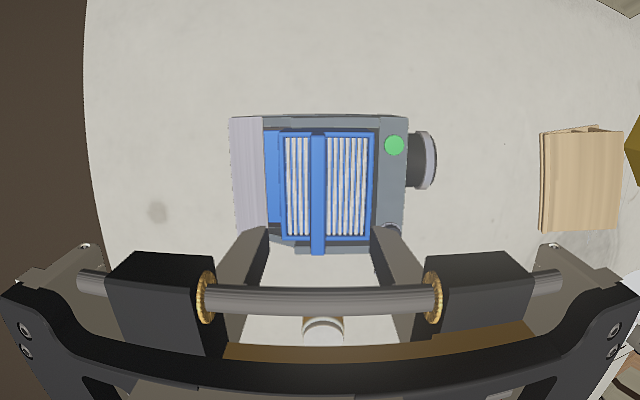

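View pics/c19.png

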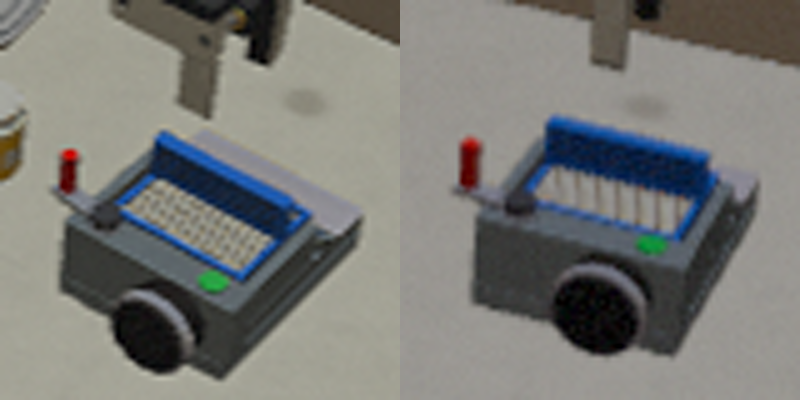

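Call:
{"method": "jog_arm", "body": {"targets": "5 6 0 0 0 0.131 60; 6 5 0 0 0 0.131 60; 6.7 4.3 0 0 0 0.131 60; 7 3.4 0 0 0 0.131 60; 7.6 2.4 0 0 0 0.131 60; 8 1.4 0 0 0 0.131 60; 8 0.4 0 0 0 0.131 60; 8 -0.6 0 0 0 0.131 60; 7 -1.7 0 0 0 0.131 60; 0 0 0 0 0 0.1 60"}}

```text
clock: 18.75
ee_pos: [581.1, -133.7, 143.6]
ee_rot: [0.992, 0.122, -0.012, -0.004]
force: [0.3, 0.9, 0.5]
finger_gap: 0.644
```

```bash
python3 - <<'E'
from h import *
stat()
plan(nw([71.5,-75,140]),post_rot(),claw=60,n=4)
E
```

```text
18.75 [ 581.1 -133.7  143.6] [[0.97, 0.241, -0.025], [0.242, -0.97, 0.004], [-0.023, -0.01, -1.0]] [0.3 0.9 0.5] 59.9 [ 0.18  0.62  0.01  1.65 -0.01  0.89  0.44]
clock 18.75 pos [ 581.1 -133.7  143.6] dist 34.1 rv [-0.007  0.024  0.235] N 4
7.1 -2.2 -4.2 -0.002 0.006 0.059 60; 6.9 -2.6 -4.2 -0.002 0.006 0.059 60; 6.8 -3.0 -4.2 -0.002 0.006 0.059 60; 6.6 -3.4 -4.1 -0.002 0.006 0.059 60
```

Call:
{"method": "jog_arm", "body": {"targets": "7 -2.2 -3 0 0.006 0.06 60; 7 -2.6 -3 0 0.006 0.06 60; 6.8 -3 -3 0 0.006 0.06 60; 5 -3 -2 0 0.006 0.05 60; 0 0 0 0 0 0 60; 0 0 0 0 0 0 60"}}

```text
clock: 19.35
ee_pos: [601.0, -116.8, 145.6]
ee_rot: [1.0, 0.003, -0.009, -0.004]
force: [0.3, 0.0, -0.7]
finger_gap: 0.642
```

```bash
python3 - <<'E'
from h import *
stat()
plan(nw([71.5,-75,120]),post_rot(),claw=60,n=4)
T=np.array(calibration("wrist")["world_from_camera"])
print(proj("wrist",nw([[71.5,-75,85],[71.5,-75,55],[71.5,-41,56]]),T) if 0 else [proj("wrist",nw(q)[None],T)[0].round(1).tolist() for q in ([71.5,-75,85],[71.5,-75,55],[71.5,-41,54])])
p,d=capture("wrist");cv2.imwrite("pics/w20.png",p)
E
```

```text
19.35 [ 601.  -116.8  145.6] [[1.0, 0.006, -0.018], [0.006, -1.0, 0.008], [-0.018, -0.008, -1.0]] [ 0.3  0.  -0.7] 59.7 [ 0.11  0.64  0.08  1.61 -0.07  0.91  0.22]
clock 19.35 pos [ 601.  -116.8  145.6] dist 8.2 rv [-0.008  0.018 -0.004] N 4
1.5 0.4 1.4 -0.002 0.004 -0.001 60; 1.5 0.4 1.4 -0.002 0.004 -0.001 60; 1.4 0.4 1.4 -0.002 0.004 -0.001 60; 1.4 0.4 1.4 -0.002 0.004 -0.001 60
[[327.0, 218.9], [326.8, 206.0], [285.1, 205.4]]
```

View pics/w20.png

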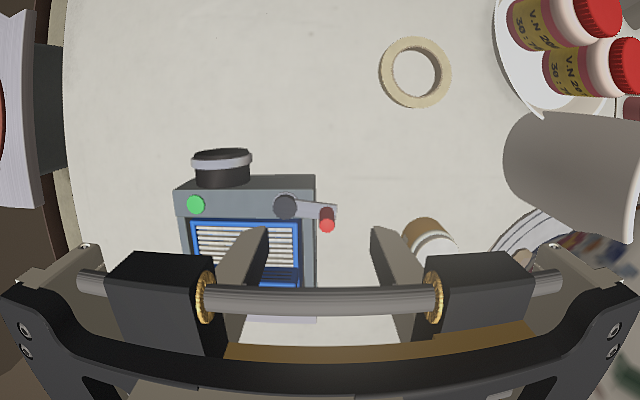

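```bash
python3 - <<'E'
from h import *
plan(nw([66.5,-74.5,63]),post_rot(),claw=50,n=8)
E
```

```text
clock 19.4 pos [ 600.9 -116.7  145.5] dist 63.1 rv [-0.009  0.018 -0.004] N 8
0.8 0.9 7.8 -0.001 0.002 -0.000 50; 0.8 0.9 7.8 -0.001 0.002 -0.000 50; 0.8 0.9 7.8 -0.001 0.002 -0.000 50; 0.8 0.9 7.8 -0.001 0.002 -0.000 50; 0.7 0.9 7.8 -0.001 0.002 -0.000 50; 0.7 0.9 7.8 -0.001 0.002 -0.000 50; 0.7 0.9 7.8 -0.001 0.002 -0.000 50; 0.7 0.9 7.8 -0.001 0.002 -0.000 50
```

Call:
{"method": "jog_arm", "body": {"targets": "1 1 6 -0.001 0.003 0 50; 1 1 7 -0.001 0.003 0 50; 1 1 7 -0.001 0.003 0 50; 1 1 6 -0.001 0.003 0 50; 1 1 4 -0.001 0.002 0 50; 0 0 0 0 0 0 50; 0 0 0 0 0 0 50"}}

```text
clock: 20.1
ee_pos: [604.0, -123.3, 111.0]
ee_rot: [1.0, 0.002, -0.003, -0.002]
force: [0.3, 0.4, -0.3]
finger_gap: 0.536
```

```bash
python3 - <<'E'
from h import *
stat()
plan(nw([66.5,-74.5,63]),post_rot(),claw=50,n=5)
p,d=capture("wrist");cv2.imwrite("pics/w21.png",p)
a,_=capture('scene');b,_=capture('side')
A=cv2.resize(a[145:225,325:405],(400,400),interpolation=2);B=cv2.resize(b[135:215,315:395],(400,400),interpolation=2)
cv2.imwrite('pics/c21.png',np.hstack([A,B]))
E
```

```text
20.1 [ 604.  -123.3  111. ] [[1.0, 0.005, -0.007], [0.005, -1.0, 0.003], [-0.007, -0.003, -1.0]] [ 0.3  0.4 -0.3] 49.8 [ 0.12  0.68  0.08  1.64 -0.07  0.83  0.23]
clock 20.1 pos [ 604.  -123.3  111. ] dist 28.0 rv [-0.003  0.007 -0.004] N 5
0.5 0.1 5.6 -0.001 0.001 -0.001 50; 0.5 0.1 5.6 -0.001 0.001 -0.001 50; 0.5 0.0 5.6 -0.001 0.001 -0.001 50; 0.5 0.0 5.6 -0.001 0.001 -0.001 50; 0.5 0.0 5.6 -0.001 0.001 -0.001 50
```

View pics/w21.png

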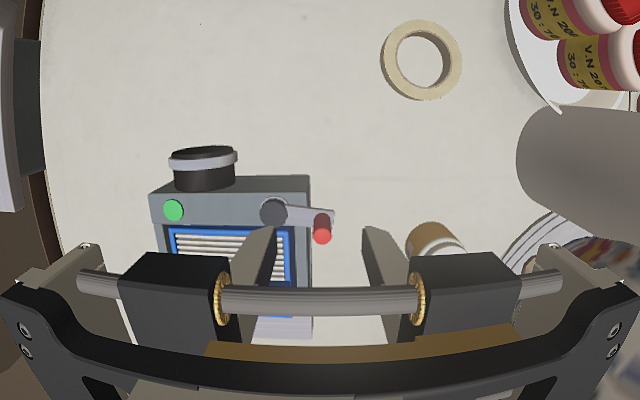

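View pics/c21.png

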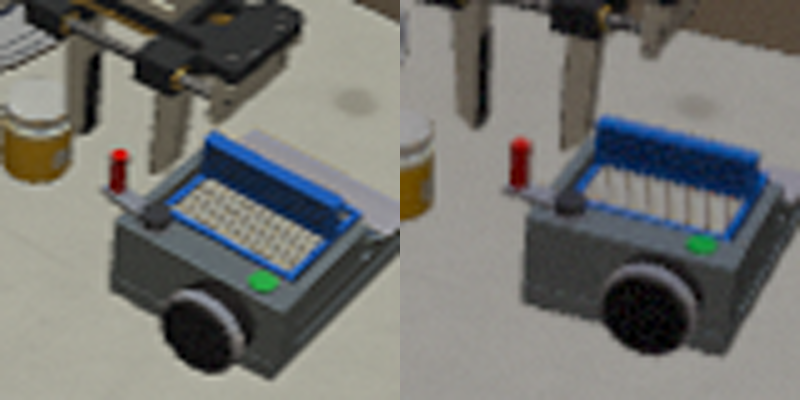

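```bash
cat >> h.py <<'E'
def unproj_wrist(uv,z,T):
    K=np.array(calibration("wrist")["intrinsics"]);d=np.array(uv)-[K[0,2],K[1,2]];r=np.hypot(*d);th=r/K[0,0]
    ray=T[:3,:3]@np.r_[d/r*np.sin(th),np.cos(th)];return T[:3,3]+ray*(z-T[2,3])/ray[2]
def tonest(p): return R.from_euler('z',-NY).apply(np.array(p)-N0)
E
python3 - <<'E'
from h import *
T=np.array(calibration("wrist")["world_from_camera"]);s=state();Rt=R.from_quat(s["ee_rot"])
print("tcp px",proj("wrist",s["ee_pos"][None],T))
for z in (-19,-40): print(proj("wrist",(s["ee_pos"]+Rt.apply([0,0,z]))[None],T))
print("tcp nest",tonest(s["ee_pos"]).round(1))
p=cv2.imread("pics/w21.png");crop(p,255,185,100,70,7,"pics/w21c.png")
for uv in ((321.5,237),(322,236)):print("posttop",tonest(unproj_wrist(uv,105,T)).round(1))
print("hinge",tonest(unproj_wrist((274,211),74,T)).round(1))
E
```

```text
tcp px [[317.73083923 239.96764249]]
[[317.59814301 254.72787901]]
[[317.41853269 274.93305058]]
tcp nest [ 66.7 -72.4  91.3]
posttop [ 65.9 -74.6  85. ]
posttop [ 66.5 -74.9  85. ]
hinge [ 71.9 -41.2  54. ]
```

View pics/w21c.png

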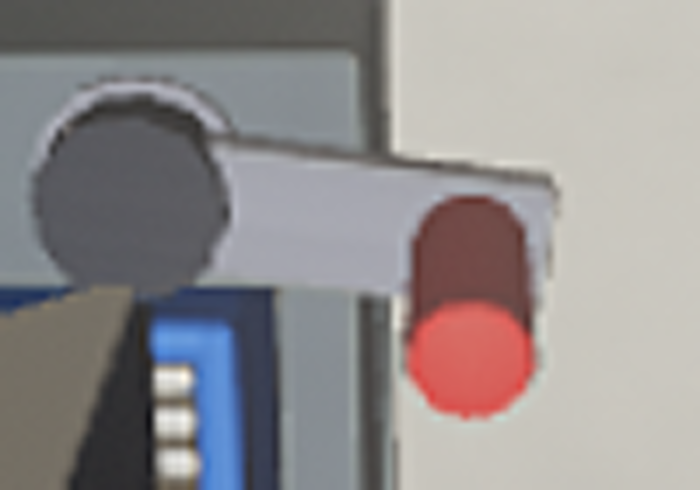

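Call:
{"method": "jog_arm", "body": {"targets": "0.5 0 5 0 0.001 0 50; 0.5 0 5 0 0.001 0 50; 0.5 0 5 0 0.001 0 50; 0.5 0 4 0 0 0 50; 0 0 2 0 0 0 50; 0 0 0 0 0 0 50; 0 0 0 0 0 0 50"}}

```text
clock: 20.95
ee_pos: [606.5, -122.8, 88.7]
ee_rot: [1.0, 0.003, -0.001, -0.002]
force: [1.1, 1.0, -0.0]
finger_gap: 0.537
```

```bash
python3 - <<'E'
from h import *
stat();print(tonest(state()["ee_pos"]).round(1))
p,d=capture("wrist");crop(p,240,175,150,110,5,"pics/w22c.png")
b,_=capture('side');a,_=capture('scene')
A=cv2.resize(a[145:225,325:405],(400,400),interpolation=2);B=cv2.resize(b[135:215,315:395],(400,400),interpolation=2)
cv2.imwrite('pics/c22.png',np.hstack([A,B]))
E
```

```text
20.95 [ 606.5 -122.8   88.7] [[1.0, 0.005, -0.002], [0.005, -1.0, 0.003], [-0.002, -0.003, -1.0]] [ 1.1  1.  -0. ] 50.0 [ 0.12  0.71  0.07  1.66 -0.07  0.78  0.23]
[ 67.1 -74.7  68.7]
```

View pics/w22c.png

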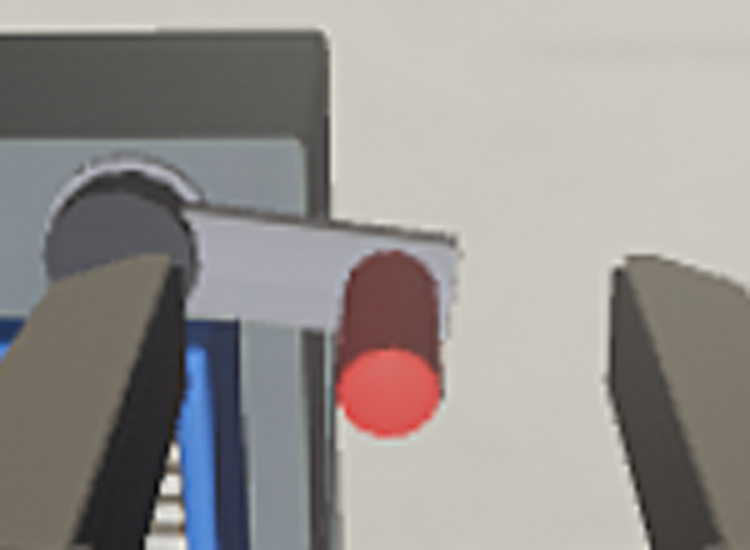

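View pics/c22.png

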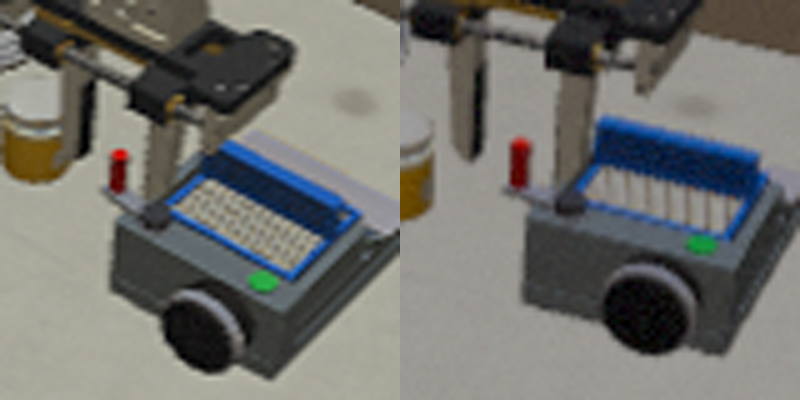

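Call:
{"method": "jog_arm", "body": {"targets": "0 0.5 0 0 0 0 5; 0 0.5 0 0 0 0 5; 0 0 0 0 0 0 5; 0 0 0 0 0 0 5; 0 0 0 0 0 0 5; 0 0 0 0 0 0 5; 0 0 0 0 0 0 5; 0 0 0 0 0 0 5; 0 0 0 0 0 0 5"}}

```text
clock: 22.0
ee_pos: [605.8, -124.1, 89.5]
ee_rot: [1.0, 0.003, -0.002, -0.002]
force: [-1.0, 0.4, 0.4]
finger_gap: 0.118
```

```bash
python3 - <<'E'
from h import *
stat();print(tonest(state()["ee_pos"]).round(1))
p,d=capture("wrist");crop(p,220,165,180,130,4,"pics/w23c.png")
E
```

```text
22.0 [ 605.8 -124.1   89.5] [[1.0, 0.005, -0.003], [0.005, -1.0, 0.003], [-0.003, -0.003, -1.0]] [-1.   0.4  0.4] 11.0 [ 0.12  0.71  0.07  1.66 -0.07  0.78  0.24]
[ 65.8 -74.   69.5]
```

View pics/w23c.png

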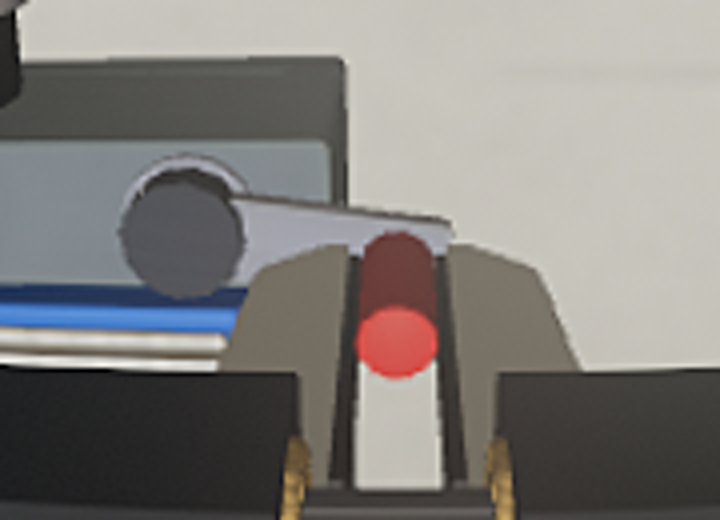

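```bash
cat >> h.py <<'E'
def arc(f0,f1,n):
    q=tonest(state()["ee_pos"]);print("nest",q.round(1),"phi",np.arctan2(71.5-q[0],-41-q[1]).round(3),"r",np.hypot(71.5-q[0],-41-q[1]).round(1),state()["force"].round(1),"gap",round(state()["finger_gap"]*93,1),"t",state()["clock"])
    Rt=R.from_quat(state()["ee_rot"]);p=q
    for k in range(1,n+1):
        f=f0+(f1-f0)*k/n;t=np.array([71.5-34*np.sin(f),-41-34*np.cos(f),q[2]])
        print(Rt.inv().apply(R.from_euler('z',NY).apply(t-p)).round(1));p=t
E
python3 -c "
from h import *
arc(.17,.75,5)"
```

```text
nest [ 65.8 -74.   69.5] phi 0.17 r 33.5 [-0.7 -0.   0.1] gap 11.2 t 22.05
[-0.3  3.9 -0. ]
[-1.3  3.7 -0. ]
[-1.7  3.5 -0. ]
[-2.1  3.3 -0. ]
[-2.5  3.  -0. ]
```

Call:
{"method": "jog_arm", "body": {"targets": "-0.5 3.5 0 0 0 0 5; -1.3 3.7 0 0 0 0 5; -1.7 3.5 0 0 0 0 5; -2.1 3.3 0 0 0 0 5; 0 0 0 0 0 0 5"}}

```text
clock: 22.55
ee_pos: [605.7, -124.7, 89.5]
ee_rot: [1.0, 0.005, 0.003, -0.011]
force: [-1.4, 0.7, 1.3]
finger_gap: 0.119
```

```bash
python3 -c "
from h import *
q=tonest(state()['ee_pos']);f=np.arctan2(71.5-q[0],-41-q[1])
arc(f,f+.5,4)
p,d=capture('wrist');crop(p,220,165,180,130,4,'pics/w24c.png')"
```

```text
nest [ 65.2 -73.9  69.5] phi 0.189 r 33.5 [-1.4  0.7  1.3] gap 11.1 t 22.55
[-0.6  4.2 -0.1]
[-1.6  3.9 -0.1]
[-2.   3.7 -0.1]
[-2.5  3.4 -0.1]
```

View pics/w24c.png

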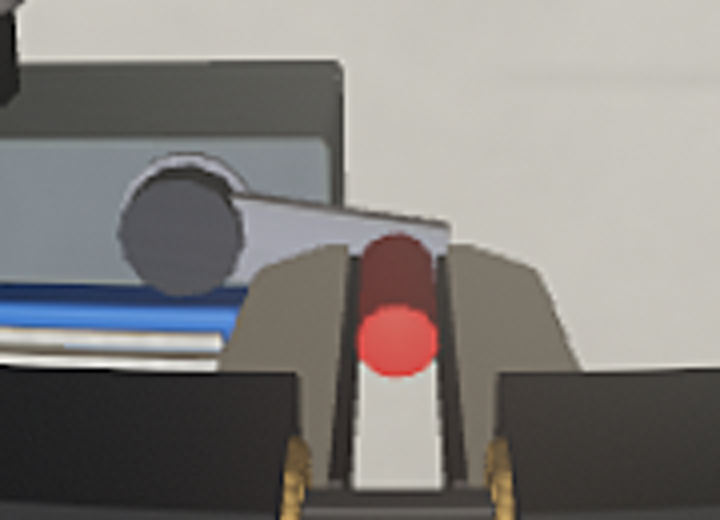

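Call:
{"method": "jog_arm", "body": {"targets": "-1 7 0 0.015 0 0 5; -1.5 7 0 0.01 0 0 5"}}

```text
clock: 22.8
ee_pos: [603.1, -134.2, 89.2]
ee_rot: [1.0, 0.008, 0.002, -0.027]
force: [-3.3, 3.1, 3.6]
finger_gap: 0.123
```

```bash
python3 -c "
from h import *
stat()
q=tonest(state()['ee_pos']);f=np.arctan2(71.5-q[0],-41-q[1])
arc(f,f+.5,4)"
```

```text
22.8 [ 603.1 -134.2   89.2] [[1.0, 0.016, 0.004], [0.016, -0.998, 0.053], [0.004, -0.053, -0.999]] [-3.3  3.1  3.6] 11.4 [ 0.19  0.71  0.03  1.65 -0.1   0.79  0.3 ]
nest [ 55.8 -71.2  69.2] phi 0.48 r 34.0 [-3.3  3.1  3.6] gap 11.4 t 22.8
[-2.3  3.6 -0.2]
[-2.7  3.3 -0.2]
[-3.   3.  -0.2]
[-3.4  2.6 -0.2]
```

Call:
{"method": "jog_arm", "body": {"targets": "-4 5.5 0 -0.03 0 0 5; -4.5 5 0 -0.02 0 0 5"}}

```text
clock: 23.0
ee_pos: [596.8, -145.4, 89.4]
ee_rot: [1.0, 0.007, 0.005, -0.002]
force: [1.6, 4.7, -0.6]
finger_gap: 0.118
```

```bash
python3 -c "
from h import *
stat()
q=tonest(state()['ee_pos']);f=np.arctan2(71.5-q[0],-41-q[1])
arc(f,f+.5,4)
p,d=capture('wrist');crop(p,200,155,200,145,4,'pics/w25c.png')"
```

```text
23.0 [ 596.8 -145.4   89.4] [[1.0, 0.013, 0.01], [0.013, -1.0, 0.004], [0.01, -0.004, -1.0]] [ 1.6  4.7 -0.6] 11.0 [ 0.17  0.7   0.06  1.68 -0.07  0.75  0.28]
nest [ 44.6 -64.8  69.4] phi 0.847 r 35.9 [ 1.6  4.7 -0.6] gap 11.0 t 23.0
[-4.6  1.1 -0.1]
[-3.7  2.2 -0. ]
[-3.9  1.7 -0. ]
[-4.1  1.2 -0. ]
```

View pics/w25c.png

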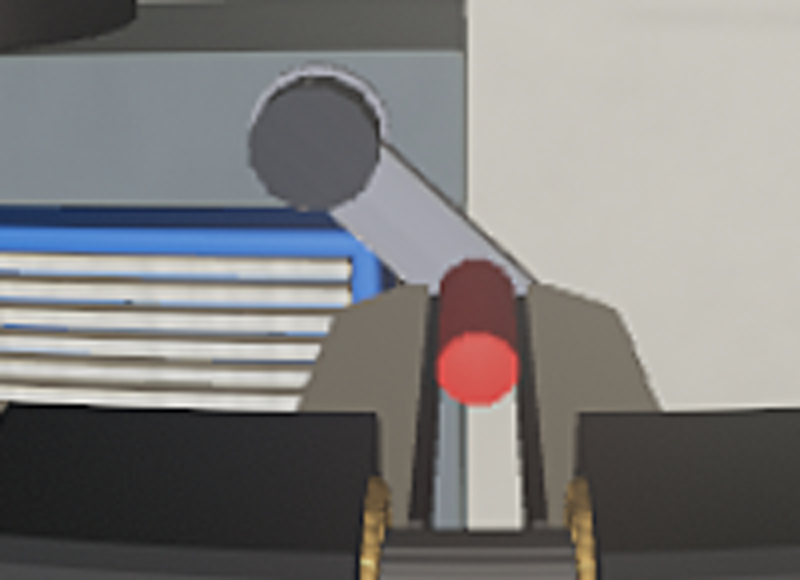

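Call:
{"method": "jog_arm", "body": {"targets": "-6 2.5 0 0 0 0 5; -6 2 0 0 0 0 5; -6 1.2 0 0 0 0 5"}}

```text
clock: 23.35
ee_pos: [586.8, -154.6, 89.5]
ee_rot: [1.0, 0.007, 0.015, 0.002]
force: [6.9, 2.1, -3.7]
finger_gap: 0.121
```

```bash
python3 -c "
from h import *
stat()
q=tonest(state()['ee_pos']);f=np.arctan2(71.5-q[0],-41-q[1])
arc(f,1.6,3)"
```

```text
23.35 [ 586.8 -154.6   89.5] [[0.999, 0.013, 0.03], [0.013, -1.0, -0.004], [0.03, 0.004, -1.0]] [ 6.9  2.1 -3.7] 11.2 [ 0.18  0.68  0.06  1.72 -0.07  0.71  0.3 ]
nest [ 35.5 -54.7  69.5] phi 1.207 r 38.6 [ 6.9  2.1 -3.7] gap 11.2 t 23.35
[-5.9 -3.  -0.2]
[-4.4  0.7 -0.1]
[-4.4  0.1 -0.1]
```

Call:
{"method": "jog_arm", "body": {"targets": "-6 -1.5 0 0 -0.015 0 5; -6 -1 0 0 -0.01 0 5; -6 0 0 0 -0.01 0 5"}}

```text
clock: 23.65
ee_pos: [577.3, -159.5, 89.6]
ee_rot: [1.0, 0.005, 0.008, 0.008]
force: [5.5, 4.1, -4.7]
finger_gap: 0.12
```

```bash
python3 -c "
from h import *
stat()
q=tonest(state()['ee_pos']);f=np.arctan2(71.5-q[0],-41-q[1])
arc(f,1.6,3)
p,d=capture('wrist');crop(p,200,135,200,150,4,'pics/w26c.png')"
```

```text
23.65 [ 577.3 -159.5   89.6] [[1.0, 0.009, 0.017], [0.009, -1.0, -0.016], [0.017, 0.016, -1.0]] [ 5.5  4.1 -4.7] 11.1 [ 0.18  0.68  0.08  1.74 -0.06  0.71  0.29]
nest [ 30.7 -45.2  69.6] phi 1.468 r 41.0 [ 5.5  4.1 -4.7] gap 11.1 t 23.65
[-2.2 -6.8 -0.1]
[-1.5  0.1 -0. ]
[-1.5 -0.  -0. ]
```

View pics/w26c.png

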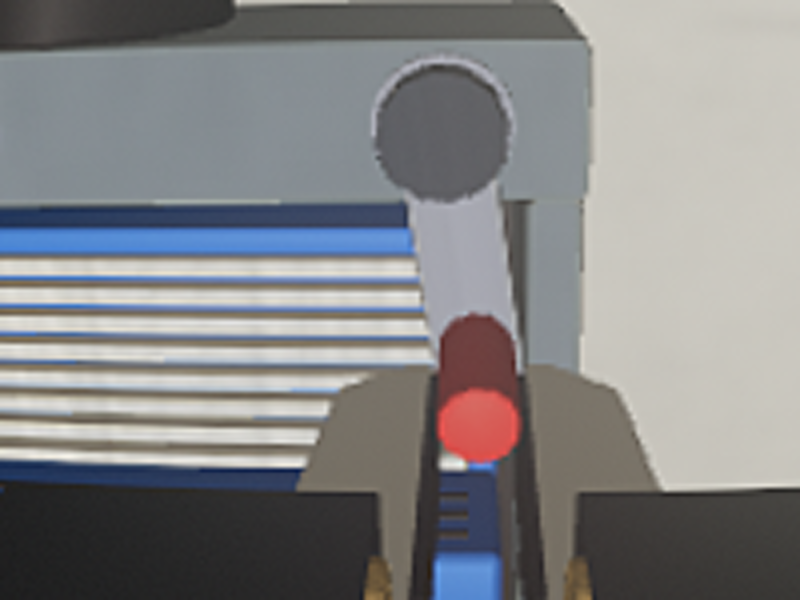

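Call:
{"method": "jog_arm", "body": {"targets": "-6 -2 0 0 -0.01 0 5; -6 -2 0 0 -0.01 0 5; -4 0 0 0 -0.005 0 5"}}

```text
clock: 24.0
ee_pos: [572.3, -160.9, 89.7]
ee_rot: [1.0, 0.003, 0.009, 0.013]
force: [7.6, 4.1, -6.0]
finger_gap: 0.118
```

```bash
python3 -c "
from h import *
stat()
q=tonest(state()['ee_pos']);f=np.arctan2(71.5-q[0],-41-q[1])
arc(f,1.6,1)
p,d=capture('wrist');crop(p,200,135,200,150,4,'pics/w27c.png')"
```

```text
24.0 [ 572.3 -160.9   89.7] [[1.0, 0.007, 0.018], [0.007, -1.0, -0.026], [0.018, 0.026, -0.999]] [ 7.6  4.1 -6. ] 10.9 [ 0.17  0.67  0.08  1.75 -0.05  0.7   0.28]
nest [ 29.3 -40.2  69.7] phi 1.59 r 42.2 [ 7.6  4.1 -6. ] gap 10.9 t 24.0
[-0.2 -8.2 -0.2]
```

View pics/w27c.png

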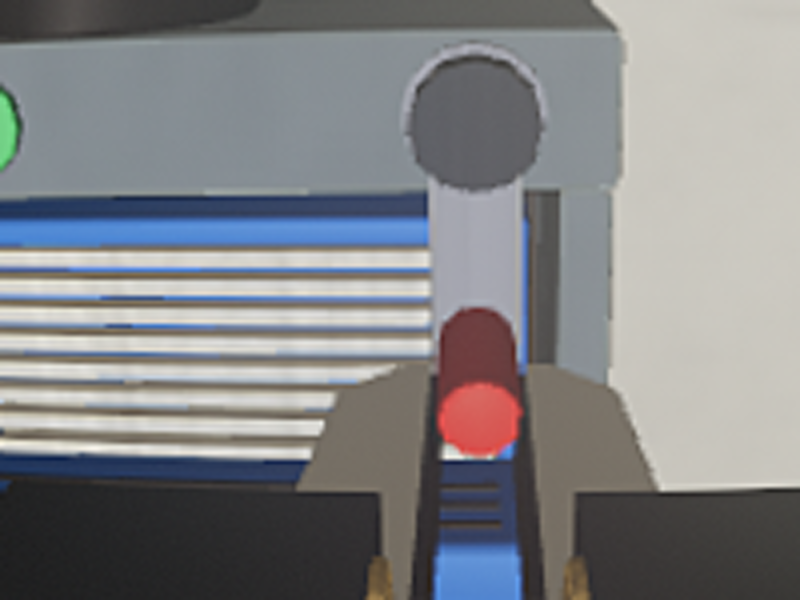

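Call:
{"method": "jog_arm", "body": {"targets": "-4 0 0 0 0 0 5; 0 0 0 0 0 0 30; 0 0 0 0 0 0 30; 0 0 0 0 0 0 30; 0 0 0 0 0 0 30; 0 0 0 0 0 0 30"}}

```text
clock: 24.65
ee_pos: [569.3, -168.7, 89.4]
ee_rot: [1.0, 0.003, 0.011, 0.019]
force: [0.2, -0.5, 0.4]
finger_gap: 0.321
```

```bash
python3 -c "
from h import *
stat();print(tonest(state()['ee_pos']).round(1))
p,d=capture('wrist');crop(p,200,135,200,150,4,'pics/w28c.png')"
```

```text
24.65 [ 569.3 -168.7   89.4] [[1.0, 0.005, 0.022], [0.006, -0.999, -0.037], [0.022, 0.038, -0.999]] [ 0.2 -0.5  0.4] 29.9 [ 0.18  0.67  0.09  1.76 -0.04  0.68  0.29]
[ 21.6 -37.1  69.4]
```

View pics/w28c.png

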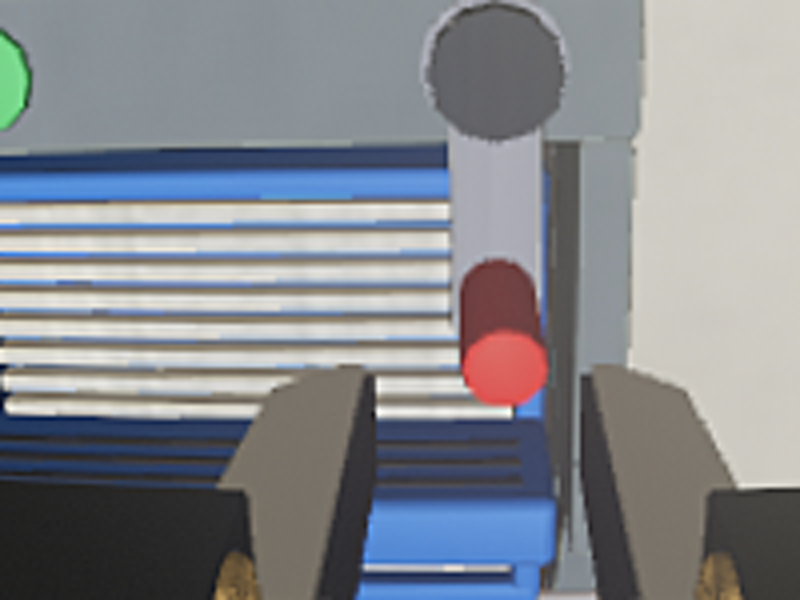

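Call:
{"method": "jog_arm", "body": {"targets": "1 -4 -2 0 0 0 40; 1 -3 -5 0 0 0 40; 0 0 -10 0 0 0 40; 0 0 -15 0 0 0 40; 0 0 -20 0 0 0 40; 0 0 -20 0 0 0 40; 0 0 -20 0 0 0 40; 0 0 0 0 0 0 40"}}

```text
clock: 25.5
ee_pos: [569.9, -156.3, 188.7]
ee_rot: [1.0, 0.004, 0.012, 0.019]
force: [0.4, -0.8, 0.0]
finger_gap: 0.431
```

```bash
python3 -c "
from h import *
stat()
p,d=capture('wrist');cv2.imwrite('pics/w29.png',p);np.save('w29_T.npy',np.array(calibration('wrist')['world_from_camera']))
b,_=capture('side');a,_=capture('scene')
A=cv2.resize(a[145:225,335:415],(400,400),interpolation=2);B=cv2.resize(b[135:215,325:405],(400,400),interpolation=2)
cv2.imwrite('pics/c29.png',np.hstack([A,B]))"
```

```text
25.5 [ 569.9 -156.3  188.7] [[1.0, 0.007, 0.024], [0.008, -0.999, -0.038], [0.024, 0.038, -0.999]] [ 0.4 -0.8  0. ] 40.0 [ 0.15  0.54  0.11  1.68 -0.03  0.9   0.26]
```

View pics/w29.png

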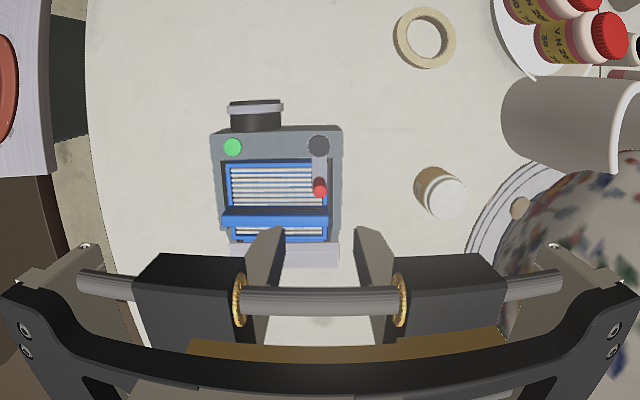

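View pics/c29.png

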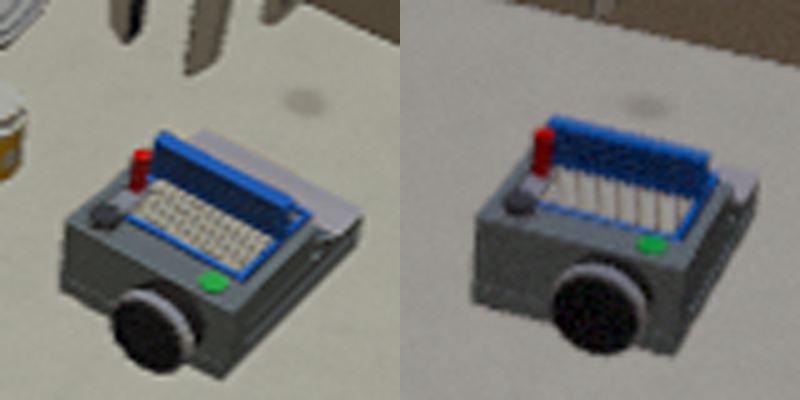

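Latch shut, cartridge seated, robot clear. I measure the latch angle and the cartridge position as a numeric check.

```bash
python3 - <<'E'
from h import *
T=np.load("w29_T.npy");p=cv2.imread("pics/w29.png");crop(p,205,120,145,145,4,"pics/w29c.png")
hsv=cv2.cvtColor(p,cv2.COLOR_BGR2HSV)[170:210,300:340];m=((hsv[...,0]<8)|(hsv[...,0]>172))&(hsv[...,1]>150)&(hsv[...,2]>170)
v,u=np.nonzero(m);c=(u.mean()+300,v.mean()+170);q=tonest(unproj_wrist(c,105,T));h=tonest(unproj_wrist((318.5,146),74,T))
print(c,q.round(1),h.round(1),np.arctan2(71.5-q[0],-41-q[1]),np.arctan2(h[0]-q[0],h[1]-q[1]))
for n,x in (("rib top y- end",[8,-50,76]),("rib y+",[8,50,76]),("body far -",[56,-50,46]),("body far+",[56,50,46])): print(n,(((proj("wrist",nw(x)[None],T)[0]-[205,120])*4+1.5)).round())
E
```

```text
(np.float64(319.55555555555554), np.float64(193.16666666666666)) [ 36.3 -39.8  85. ] [ 71.  -39.6  54. ] 1.6038486794343083 1.5638704074840868
rib top y- end [504. 401.]
rib y+ [ 68. 402.]
body far - [499. 163.]
body far+ [ 83. 169.]
```

View pics/w29c.png

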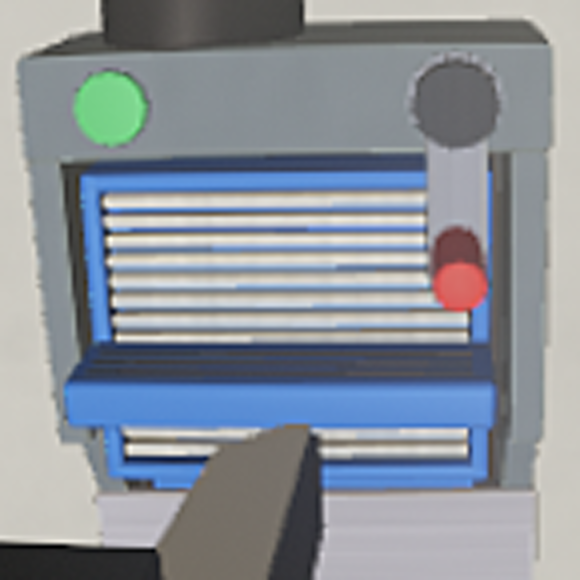

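```bash
python3 -c "
from cell import workorder
print(workorder.sign_off())"
```

```text
the job is handed in; nothing more can be done
None
```

I picked the blue cartridge off the rest by its rib and tucked its tongue under the lip at about 28°. I then levelled it onto the nest floor, released it, pinched the red post to swing the latch shut, let go and backed off. The job was handed in at about 25.5 s of the 59 s allowed.

**Last checks:**
- **Cartridge:** in the final pictures it sits level, with the grip at about x 7, y +1 mm in the nest's frame. Its height was not re-measured after release. At floor contact, before I let go, the arm reading gave about 60 mm against a nominal 61.
- **Latch:** it measured about 1.56 to 1.60 rad, so shut against its stop.
- **Robot:** the gripper ended about 100 mm above the nest with no contact force.
- **Bystanders:** I never went near the tape or the jars. The tape and yellow jar look unmoved by eye in the last picture; I did not measure any of the three.

**What disagreed:**
- **Nest position:** the first estimate was about 2 mm and 1° off, and closer wrist views corrected it.
- **Latch swing:** the first push did not move the post, so I used larger steps. The tool then strained about 8 mm sideways and sprang back when I released, towards the rib. No force showed afterwards, and the cartridge was still in place in the pictures.

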